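# Key the practice-tip carousel onto its spindle

## Task

Put the carousel of practice nail tips back on its spindle: take the brass key out of its wooden rest and drop it upright into the slot in the spindle, all the way down, and leave it there; then slide the wheel down over spindle and key until it sits flush on the flange, and let go. The keyway inside the wheel's barrel cannot be seen, so rest the wheel lightly on the key and turn it until the keyway is felt to drop over the key; never force it (keep the push on the sprung spindle under 20 N), and leave the other things on and beside the tray where they are.

Things in the scene. Friction and masses are not known exactly. Their poses are not given: they have to be found in the camera images.
- seat (a point): Centre of the top face of the steel flange (58 mm across) at the foot of the upright steel shaft, on the shaft's axis, about 56 mm above the table; z up the shaft, x to the side where the shaft's slot opens. The spindle (shaft and flange) stands on a fixed round white stand 100 mm across. The key in place stands on the flange, its centre 14 mm from the axis on +x and 18 mm above this point.
- slot (a point): Mouth of the slot: on the shaft's axis at the shaft's top, 46 mm above the flange; axes as for the seat point. The shaft is 30 mm across with a 2 mm top chamfer. The slot is open at the top and on the +x side, 11 mm wide (along y); its inner wall is 6.5 mm from the axis and it runs down to the flange.
- spindle: The whole spindle; origin and axes as the seat point. It is carried on a spring: it starts to sink at a push of about 3 N, then gives 1 mm per 0.8 N and is at its stop after 8 mm (about 10 N), where it is rigid; released, it comes back up. It does not turn.
- key_mid (a point): Centre of the loose brass key, an upright bar 14 mm (x) by 9 mm (y) by 36 mm (z) with a 1 mm chamfer at its foot, about 40 g. It goes into the slot with its y across the slot (either way round); about half of its depth then stands out of the shaft. At the start it stands in a wooden rest, its lower 18 mm in the pocket (0.5 to 1 mm play), its upper 18 mm free.
- key: The whole key; its origin lies at the centre of its foot, axes as for its centre point.
- rest: Fixed wooden block 50 x 50 x 26 mm that holds the key upright in a pocket in its top; origin at the centre of its underside.
- wheel_grip (a point): Centre of the lavender grip bar on top of the carousel wheel, on the wheel's axis: bar 40 mm long (x), 16 mm thick (y), 28 mm high; x points to the one long coral-red tip. Below the bar is a white disc 116 mm across (its top 14 mm below this point) with flat coloured nail tips on it. This point is 74 mm above the wheel's underside, and 74 mm above the seat point when the wheel is home.
- wheel: The wheel, about 180 g; origin on its axis at the underside of its grey barrel (58 mm across, 52 mm high), axes as for the grip. Hidden in the underside: a 32 mm bore 48 mm deep, closed at the top, with a keyway 11 mm wide reaching 24.5 mm from the axis. Put on the shaft, it meets the key's top when this origin is 36 mm above the seat point.
- keyway_side (a point): Point on the rim of the wheel's disc under the outer end of the coral-red tip, 58 mm from the axis on the wheel's +x. The keyway in the barrel lies on this side only roughly, up to 0.6 rad (34 degrees) either way: the barrel is a stiff turning fit in the wheel (0.25 N m), so its angle must be felt for. The keyway drops over the key within about 0.05 rad of true.
- jar: Not part of the job: lavender plastic jar with screw lid, 53 mm across, 45 mm high; origin at its underside.
- dish: Not part of the job: white ceramic ring dish, 72 mm across, 22 mm high; origin at its underside.
- clip: Not part of the job: stainless spring clip stand holding a practice nail tip, base 46 mm square, 88 mm high; origin at its underside.
- file: Not part of the job: glass nail file, 135 x 13 x 4 mm; origin at its underside.
- buffer: Not part of the job: pink buffing block, 90 x 28 x 26 mm; origin at its underside.
- polish: Not part of the job: small polish bottle with black cap, 30 mm across, 70 mm high, beside the tray; origin at its underside.
Mind the look-alikes: they are no part of the job. What is shaped like the wheel but green or turquoise is not meant.

How it is judged (in metres and radians):
On the way, in this order (a step that is already met when the one before it is completed fails the run):
1. the key stands let go in the spindle's slot, down on the flange (z of key_mid in the frame of seat between 0.0155 and 0.0205 m and x of key_mid in the frame of seat between 0.01 and 0.0185 m and y of key_mid in the frame of seat between -0.003 and 0.003 m and angle between key_mid's own z axis and vertical below 0.12 rad and contact force between the fingers and key below 0.1 N), for 0.2 s.
2. the wheel is fully home on the flange, over the key (z of wheel_grip in the frame of seat between 0.07 and 0.076 m and horizontal distance between wheel_grip and seat below 0.003 m and angle between wheel_grip's own z axis and vertical below 0.05 rad and z of key_mid in the frame of seat between 0.0155 and 0.0205 m and x of key_mid in the frame of seat between 0.01 and 0.0185 m and y of key_mid in the frame of seat between -0.003 and 0.003 m and angle between key_mid's own z axis and vertical below 0.12 rad), for 0.2 s.
At the end, for the whole second after the job is handed in: The wheel sits on the spindle's flange (its underside within 2 mm), centred within 3 mm, upright within 0.05 rad and at rest, and the key stands upright in the spindle's slot, its foot within 2.5 mm of the flange, inside the wheel's keyway (all of step 2 and linear speed of wheel below 0.01 m/s); the robot touches nothing.
It fails at once if the spindle is pushed with more than 20 N (contact force between spindle and anything else above 20 N).
It fails at once if the key is pushed by the wheel with more than 20 N (contact force between wheel and key above 20 N).
It fails at once if another thing on or beside the tray is shifted by more than 20 mm (distance of any of jar, dish, clip, file, buffer, polish from where it was at the start of the episode above 0.02 m).
It also fails if it takes over 72 s, if anything falls off the work surface, if the arm or the gripper's body presses on something with over 40 N, if the wrist force passes 120 N, or if a joint passes its speed limit or range.

## Robot

A 6-joint arm with a two-finger parallel gripper is mounted at the origin on the work surface. World frame = base frame: x ahead of the robot, y to its left, z up, the work surface at z = 0. Lengths are in m, angles in degrees, forces in N, time in s.
With the tool pointing down it reaches from about 0.35 to 0.875 m from the base axis. Payload 4.2 kg.
Tool frame: the origin (TCP) lies midway between the tips of the shut fingers; the grasp point (between the pads) lies 19 mm behind it (r.grasp_offset is the distance from the TCP to the grasp point, in m); z points along the fingers, y is the direction in which the jaws open and shut (so a half turn about z gives the same grasp; the last joint's range is limited). The gripper opens to 87 mm and grips with 3 to 60 N. Pads are 19 mm wide; open, the fingers measure 117 mm over their backs; the gripper's body (75 mm by 190 mm) begins 51 mm behind the grasp point.
Start: joints at [88.499, 22.042, 0.453, 0, -68.411, -14.817], TCP at [0.176, 0.6, 0.223] pointing down, gripper open.
Joint ranges: [-179.83, 179.83], [-69.29, 118.12], [-61.27, 80.66], [-181.25, 117.63], [-171.15, -9.14], [-177.46, 177.46]. Speed limits (degrees/s): [159.86, 159.86, 180, 180, 180, 180].

## Interface

Orientations are given as a 3x3 rotation matrix whose columns are the frame's x, y, z axes.
In Python, from station import r gives the robot as it stands.
- The arm moves only by the shell command python3 -m crank 'ROWS'. ROWS is JSON, a list of rows, each a list of 3 entries, a list of its own where there are three numbers: the closure, from -1 (fully open) to 1 (shut), so that 0 is half open, then the shift along the tool's x, y, z as a fraction of full scale, then the turn, a rotation vector about the tool's x, y, z as a fraction of full scale. In form: [[fingers, [dx, dy, dz], [wx, wy, wz]], ...]. A call has 1 to 8 rows; each row shifts and turns the commanded pose from where the row before left it, along the tool's axes as they then stand; what a row does not reach is not made up. Full scale, the value 1, is 100 mm for a shift and 45 degrees for a turn. A row lasts 1/10 s, in which the tool goes at most 50 mm and 8.59 degrees, less where a joint would pass 70% of its speed; a pose out of reach is approached as far as the arm can. A call with a number of a shift or a turn outside -1 to 1 is refused whole. A call with a gripper value outside its range is refused whole. The fingers move at their own pace and stop on an object; the grip force is fixed at half the most. Time passes only in rows, so rows that do not move let the fingers close. It gives the time, the measured TCP pose, the force and the opening at its end, in the units of the state.
- r.sense(): the state, without advancing time (a new reading comes with each control period).
- r.capture(name): name is "scene" or "top" or "wrist"; returns a dict with "img" (384x512x3 uint8, blue, green, red), "fx", "fy", "cx", "cy" (pixels), "dist" ([k1, k2, p1, p2, k3] as OpenCV has them; the pictures are not rectified), "R" (3x3) and "t" (3): a world point X has camera coordinates R X + t. Camera axes: x right, y down, z forward; pixel columns grow to the right and rows downward; lengths in m; the calibration is good to about 2 mm. A picture is of the moment at which its call begins. There is no depth.
- r.finish_job(): hands the job in, once; it reports no verdict.
The state is a dict: "time_s": time; "joints": joint angles; "joint_velocities": joint speeds; "effort": joint torques, N m; "tcp_pos": TCP position; "ee_rot": TCP orientation; "wrist_force": force on the tool from outside, world axes, zero at the start; "moment": the same for the moment, N m; "gripper_width": opening from 0.0 (shut) to 1.0 (fully open).
Only numpy, scipy, OpenCV 4.12 (cv2) and the standard library are available. Lean on these libraries where they do the work, as an engineer would, in place of code of your own. Each camera call takes 0.05 s, during which the arm holds its last target.

## Working session

There is one attempt and no reset: what is moved stays moved. The work goes in short steps, Python scripts to look and compute and a shell command to move; the robot and the scene stay as the last step left them, time stands still between calls to the robot, and variables do not carry over. Pictures are saved under pics/ and viewed, and the job is handed in when it is done.

```bash
ls; mkdir -p pics; python3 - <<'E'
from station import r
import cv2
s=r.sense();print(s['time_s'],s['tcp_pos'],s['ee_rot'],s['gripper_width'],s['wrist_force'])
for n in("scene","top","wrist"):
    c=r.capture(n);cv2.imwrite(f'pics/{n}0.png',c['img']);print(n,c['fx'],c['cx'],c['cy'],c['dist'],c['R'],c['t'])
E
```

```text
pics
0.0 [0.17540023 0.59925976 0.22146223] [[ 9.59674891e-01 -2.81111792e-01 -5.12784918e-04]
 [-2.81112241e-01 -9.59672561e-01 -2.11728536e-03]
 [ 1.03088265e-04  2.17605571e-03 -9.99997627e-01]] 1.0012331289404632 [ 0.86830534 -0.29392442  0.0550943 ]
scene 381.9475940386591 257.862333832211 186.15600972306024 [-0.1030285  0.         0.         0.         0.       ] [[ 6.59024644e-01  7.52121298e-01  2.67865012e-04]
 [ 6.02759199e-01 -5.27937320e-01 -5.98300539e-01]
 [-4.49853162e-01  3.94456258e-01 -8.01271735e-01]] [-0.34657009 -0.25125146  1.46524321]
top 395.63594469863455 256.37022805679175 192.83217887958148 [0.03636174 0.         0.         0.         0.        ] [[-0.01950626 -0.99976571 -0.00938246]
 [-0.9890746   0.02066745 -0.14595989]
 [ 0.14611961  0.00643282 -0.98924602]] [0.0336583  0.5220997  0.98301731]
wrist 281.87086921307883 253.7443387892434 186.93362392991972 [-0.05713945  0.          0.          0.          0.        ] [[-0.281644   -0.95951839  0.00105568]
 [-0.92960829  0.27313683  0.24743626]
 [-0.23770799  0.06870757 -0.9689036 ]] [ 0.62410503 -0.02851898  0.38912537]
```

View pics/scene0.png

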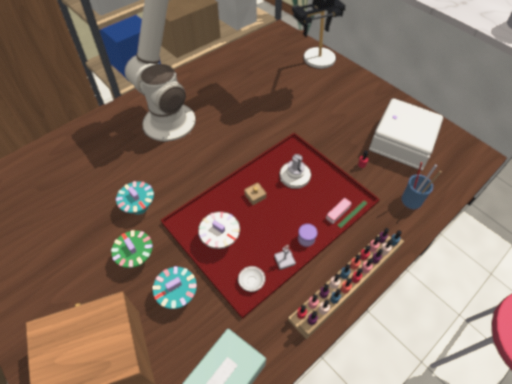

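View pics/top0.png

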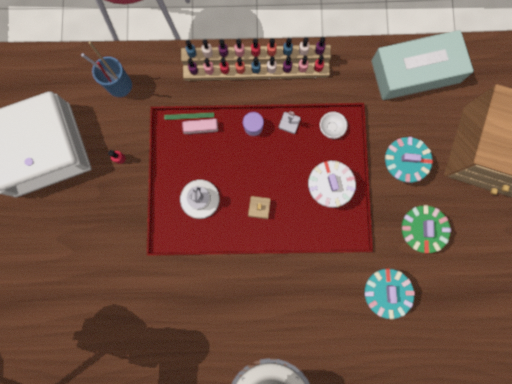

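View pics/wrist0.png

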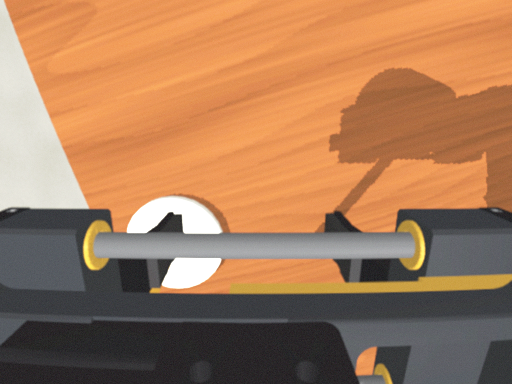

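Candidates for the wheel in the top image are the white one at (332,184), turquoise at (409,160) and (389,293), and green at (426,229). I choose the white one, on the tray. The spindle could be confused with the white dish at (333,125) or the lamp base. The one with the shaft, at (200,198), is the spindle. The key is in the wooden rest at (260,207). Now I'll crop in on these.

```bash
cat > h.py <<'E'
import numpy as np, cv2
from station import r
def cap(n,name=None):
    c=r.capture(n)
    if name: cv2.imwrite(f'pics/{name}.png',c['img'])
    c['K']=np.array([[c['fx'],0,c['cx']],[0,c['fy'],c['cy']],[0,0,1]]);c['R']=np.array(c['R']);c['t']=np.array(c['t']);c['dist']=np.array(c['dist'],float)
    return c
def ray(c,p):
    u=cv2.undistortPoints(np.array([[p]],float),c['K'],c['dist'])[0,0]
    d=c['R'].T@np.array([u[0],u[1],1.]);o=-c['R'].T@c['t'];return o,d/np.linalg.norm(d)
def plane(c,p,z):
    o,d=ray(c,p);return o+d*(z-o[2])/d[2]
def tri(cps):
    A=np.zeros((3,3));b=np.zeros(3);L=[]
    for c,p in cps:
        o,d=ray(c,p);P=np.eye(3)-np.outer(d,d);A+=P;b+=P@o;L.append((o,P))
    X=np.linalg.solve(A,b);return X,[float(np.linalg.norm(P@(X-o))) for o,P in L]
def proj(c,X):
    return cv2.projectPoints(np.array([X],float),cv2.Rodrigues(c['R'])[0],c['t'],c['K'],c['dist'])[0][0,0]
def crop(c,x,y,w,h,s,name):
    cv2.imwrite(f'pics/{name}.png',cv2.resize(c['img'][y:y+h,x:x+w],None,fx=s,fy=s,interpolation=cv2.INTER_CUBIC))
E
python3 - <<'E'
from h import *
c=cap('top');crop(c,170,160,200,70,4,'ctop');d=cap('scene');crop(d,180,140,150,120,5,'cscene')
for nm,p,z in (('wheel',(332,184),.06),('spin',(200,198),.05),('rest',(260,207),.03)): print(nm,plane(c,p,z))
E
```

```text
wheel [ 0.53805743 -0.16857208  0.06      ]
spin [0.5106584  0.16695791 0.05      ]
rest [0.4866499  0.01448829 0.03      ]
```

View pics/ctop.png

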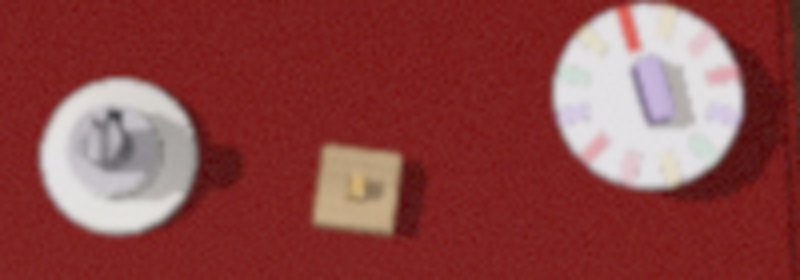

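View pics/cscene.png

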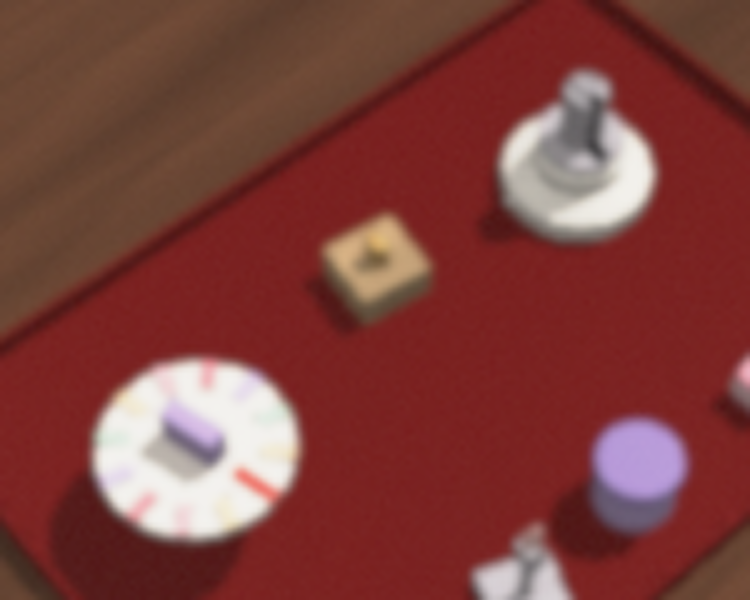

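The crops show the white wheel with its long coral tip, the key in the rest, and the slot facing away from the robot. Next I move above the tray with the wrist camera.

```bash
python3 -m crank '[[-1,[0.263,0.287,-0.03],[0,0,0]],[-1,[0.263,0.287,-0.03],[0,0,0]],[-1,[0.263,0.287,-0.03],[0,0,0]],[-1,[0.263,0.287,-0.03],[0,0,0]],[-1,[0.263,0.287,-0.03],[0,0,0]],[-1,[0.263,0.287,-0.03],[0,0,0]],[-1,[0.263,0.287,-0.03],[0,0,0]],[-1,[0.263,0.287,-0.03],[0,0,0]]]'
python3 -m crank '[[-1,[0.263,0.287,-0.03],[0,0,0]],[-1,[0.263,0.287,-0.03],[0,0,0]],[-1,[0.263,0.287,-0.03],[0,0,0]],[-1,[0.263,0.287,-0.03],[0,0,0]],[-1,[0.263,0.287,-0.03],[0,0,0]],[-1,[0.263,0.287,0],[0,0,-0.18]],[-1,[0.1,0.1,0],[0,0,-0.18]],[-1,[0,0,0],[0,0,0]]]'
python3 - <<'E'
from h import *
c=cap('wrist','w1');print(r.sense()['tcp_pos'],r.sense()['ee_rot'],r.sense()['time_s'])
np.save('/tmp/x.npy',1)
E
```

```text
time_s: 1.05
tcp_pos: [0.3133, 0.3188, 0.2468]
ee_rot: [[0.96, -0.281, 0.0], [-0.281, -0.96, 0.0], [0.0, -0.0, -1.0]]
wrist_force: [-0.3, -0.1, 0.6]
gripper_width: 1.0
time_s: 1.85
tcp_pos: [0.4238, 0.1005, 0.2615]
ee_rot: [[1.0, -0.015, -0.0], [-0.015, -1.0, -0.0], [-0.0, 0.0, -1.0]]
wrist_force: [-0.1, -0.1, -0.2]
gripper_width: 1.0
[0.42335924 0.10122539 0.26142101] [[ 9.99863664e-01 -1.65095932e-02 -2.94600083e-04]
 [-1.65095963e-02 -9.99863707e-01 -8.29011570e-06]
 [-2.94423065e-04  1.31527139e-05 -9.99999957e-01]] 1.9
```

View pics/w1.png

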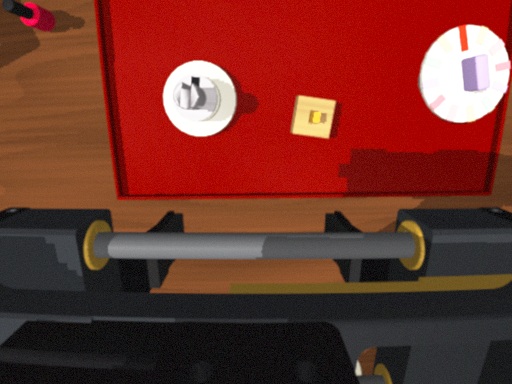

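The spindle is at (200,98), rest and key at (315,117), wheel at (465,73). I'll go lower for better resolution and take two views.

```bash
python3 -m crank '[[-1,[0.05,0,0.3],[0,0,0]],[-1,[0.05,0,0.35],[0,0,0]],[-1,[0,0,0.25],[0,0,0]],[-1,[0,0,0],[0,0,0]],[-1,[0,0,0],[0,0,0]]]'
python3 - <<'E'
from h import *
import pickle
c=cap('wrist','w2');pickle.dump(c,open('w2.pkl','wb'));crop(c,80,0,400,210,2,'w2c')
E
python3 -m crank '[[-1,[0.1,0.3,0],[0,0,0]],[-1,[0.1,0.3,0],[0,0,0]],[-1,[0,0,0],[0,0,0]],[-1,[0,0,0],[0,0,0]]]'
python3 - <<'E'
from h import *
import pickle
c=cap('wrist','w3');pickle.dump(c,open('w3.pkl','wb'));crop(c,80,0,400,210,2,'w3c')
E
```

```text
time_s: 2.4
tcp_pos: [0.4335, 0.1025, 0.1722]
ee_rot: [[1.0, -0.012, 0.0], [-0.012, -1.0, -0.0], [0.0, 0.0, -1.0]]
wrist_force: [1.1, -0.6, 0.5]
gripper_width: 1.002
time_s: 2.85
tcp_pos: [0.4534, 0.0417, 0.1731]
ee_rot: [[1.0, -0.014, 0.003], [-0.014, -1.0, 0.001], [0.003, -0.001, -1.0]]
wrist_force: [-0.4, 0.1, 0.5]
gripper_width: 1.001
```

View pics/w2c.png

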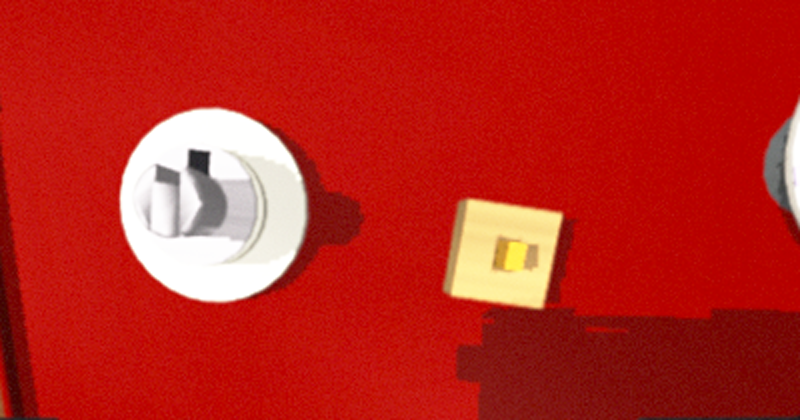

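View pics/w3c.png

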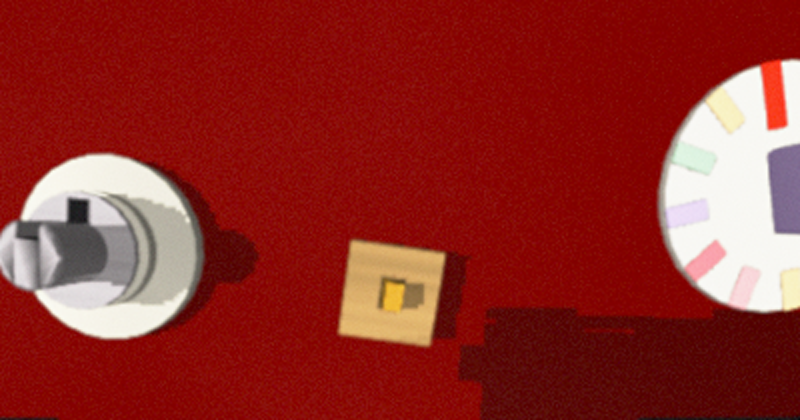

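```bash
python3 -m crank '[[-1,[-0.1,0.27,0.25],[0,0,0]],[-1,[-0.05,0,0.25],[0,0,0]],[-1,[0,0,0],[0,0,0]],[-1,[0,0,0],[0,0,0]]]'
python3 - <<'E'
from h import *
import pickle
c=cap('wrist','w4');pickle.dump(c,open('w4.pkl','wb'));crop(c,200,40,110,150,5,'w4c')
d=pickle.load(open('w3.pkl','rb'));crop(d,235,110,80,80,7,'w3k')
d=pickle.load(open('w2.pkl','rb'));crop(d,135,45,90,110,5,'w2s')
E
```

```text
time_s: 3.3
tcp_pos: [0.4381, 0.0156, 0.1225]
ee_rot: [[1.0, -0.01, 0.002], [-0.01, -1.0, -0.0], [0.002, 0.0, -1.0]]
wrist_force: [-0.3, -0.3, 0.4]
gripper_width: 0.998
```

View pics/w4c.png

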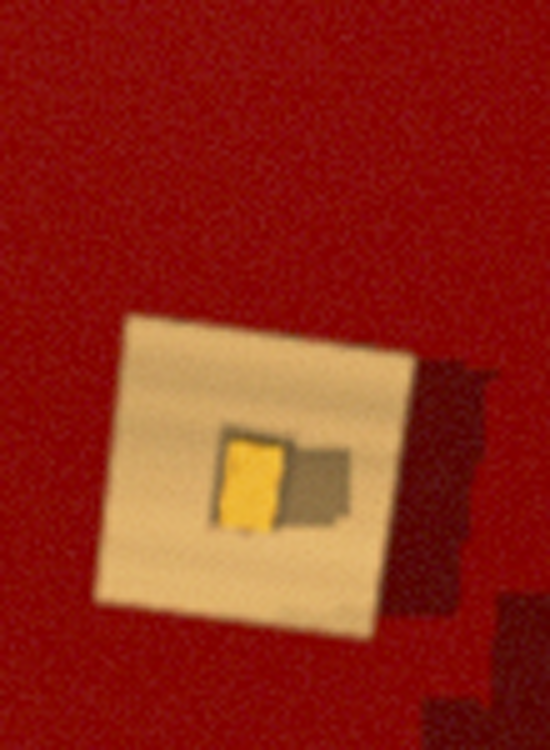

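View pics/w3k.png

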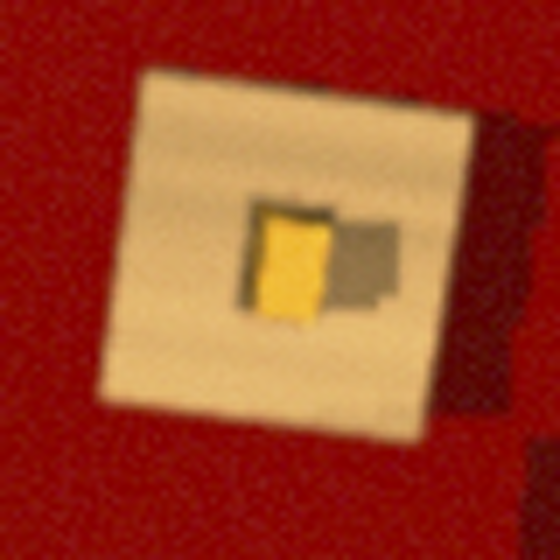

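View pics/w2s.png

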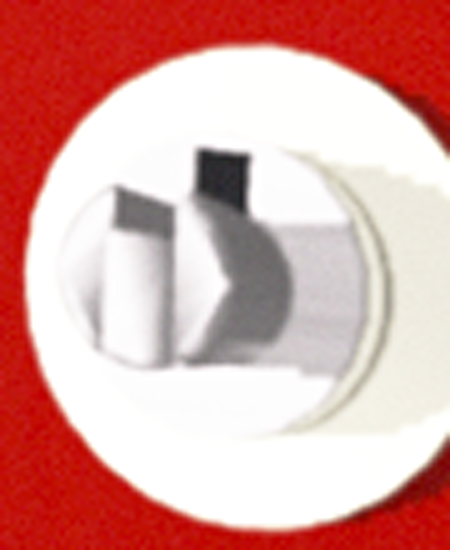

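```bash
cat >> h.py <<'E'
def mask(c,lo,hi,roi=None):
    m=cv2.inRange(cv2.cvtColor(c['img'],cv2.COLOR_BGR2HSV),lo,hi)
    if roi:
        k=np.zeros_like(m);x,y,w,h=roi;k[y:y+h,x:x+w]=1;m=m*k
    return m
def big(m):
    cs,_=cv2.findContours(m,cv2.RETR_EXTERNAL,cv2.CHAIN_APPROX_NONE);return max(cs,key=cv2.contourArea)
def cen(ct):
    M=cv2.moments(ct);return M['m10']/M['m00'],M['m01']/M['m00']
E
python3 - <<'E'
from h import *
import pickle
C={k:pickle.load(open(k+'.pkl','rb')) for k in('w2','w3','w4')}
S={}
for k,c in C.items():
    hsv=cv2.cvtColor(c['img'],cv2.COLOR_BGR2HSV)
    if k=='w4': print(hsv[40+480//5,200+250//5],hsv[40+400//5,200+200//5],hsv[40+480//5,200+330//5],hsv[40+200//5,200+200//5])
    m=mask(c,(19,165,190),(32,255,255),(230,80,120,120) if k!='w2' else (300,90,70,70))
    b=big(m);S[k]=cen(b);print(k,S[k],cv2.contourArea(b),cv2.minAreaRect(b))
    w=big(mask(c,(12,60,90),(32,255,255),(230,80,120,120) if k!='w2' else (290,80,90,90)))
    print('wood',cv2.minAreaRect(w))
    X=np.array([plane(c,p,.045)[:2] for p in b[:,0]],np.float32);print('key@.045',cv2.minAreaRect(X*1000))
    X=np.array([plane(c,p,.028)[:2] for p in w[:,0]],np.float32);print('wood@.028',cv2.minAreaRect(X*1000))
for a in (('w3','w4'),('w2','w4'),('w2','w3','w4')): print(a,tri([(C[k],S[k]) for k in a]))
E
```

```text
w2 (334.46974697469744, 127.23322332233222) 151.5 ((334.84149169921875, 127.42683410644531), (13.693511009216309, 13.693511009216309), 6.34019136428833)
wood ((331.0, 126.5), (52.114479064941406, 49.64849090576172), 9.462322235107422)
key@.045 ((489.8089904785156, 19.318763732910156), (13.868638038635254, 13.549674987792969), 83.61791229248047)
wood@.028 ((489.74371337890625, 18.72687339782715), (55.74494171142578, 51.63615036010742), 81.02476501464844)
w3 (276.37235772357724, 148.22276422764227) 102.5 ((276.3648986816406, 148.31080627441406), (8.713146209716797, 13.97391414642334), 9.462322235107422)
wood ((275.55999755859375, 146.07998657226562), (47.80042266845703, 47.80042266845703), 8.130102157592773)
key@.045 ((489.3863220214844, 17.623977661132812), (8.98180103302002, 14.3263578414917), 80.93868255615234)
wood@.028 ((489.48492431640625, 17.40119743347168), (51.7302131652832, 51.64561462402344), 81.39112091064453)
[ 21 192 237] [ 18 131 208] [ 18 133 138] [179 255 133]
w4 (249.50653594771242, 136.79084967320262) 153.0 ((249.52999877929688, 136.7899932861328), (10.60660171508789, 16.970563888549805), 8.13010311126709)
wood ((252.69869995117188, 135.25982666015625), (53.26197814941406, 57.689456939697266), 7.594643592834473)
key@.045 ((489.4980163574219, 18.020111083984375), (8.918188095092773, 14.127520561218262), 81.21949768066406)
wood@.028 ((489.09088134765625, 15.3723726272583), (46.96670150756836, 51.377471923828125), 81.70393371582031)
('w3', 'w4') (array([0.48987828, 0.0179429 , 0.04899453]), [5.034229502551047e-05, 5.0342295025553616e-05])
('w2', 'w4') (array([0.48948818, 0.01814319, 0.03982226]), [0.00031794826539122573, 0.00031794826539136646])
('w2', 'w3', 'w4') (array([0.48927943, 0.01780874, 0.03962609]), [0.0005967274050063484, 0.0007169447693852554, 0.00033016757057816514])
```

Key: centre (0.4894, 0.0179), top about 0.045 m, yaw about -8.7°. Next I measure the spindle from close up.

```bash
python3 -m crank '[[-1,[0,-0.3,-0.3],[0,0,0]],[-1,[0.05,-0.4,-0.3],[0,0,0]],[-1,[0.05,-0.4,-0.1],[0,0,0]],[-1,[0,-0.4,0],[0,0,0]],[-1,[0,0,0],[0,0,0]],[-1,[0,0,0],[0,0,0]]]'
python3 - <<'E'
from h import *
import pickle
c=cap('wrist','w5');pickle.dump(c,open('w5.pkl','wb'));crop(c,180,40,150,150,4,'w5c')
E
python3 -m crank '[[-1,[0.4,0,0],[0,0,0]],[-1,[0.1,0,0],[0,0,0]],[-1,[0,0,0],[0,0,0]],[-1,[0,0,0],[0,0,0]]]'
python3 - <<'E'
from h import *
import pickle
c=cap('wrist','w6');pickle.dump(c,open('w6.pkl','wb'));crop(c,180,60,150,150,4,'w6c')
E
```

```text
time_s: 3.95
tcp_pos: [0.4494, 0.1661, 0.1927]
ee_rot: [[1.0, -0.01, 0.002], [-0.01, -1.0, 0.001], [0.002, -0.001, -1.0]]
wrist_force: [0.4, -0.8, -0.2]
gripper_width: 1.002
time_s: 4.4
tcp_pos: [0.4984, 0.1629, 0.1913]
ee_rot: [[1.0, -0.014, -0.001], [-0.014, -1.0, -0.0], [-0.001, 0.0, -1.0]]
wrist_force: [-0.4, -0.2, -0.7]
gripper_width: 0.999
```

View pics/w5c.png

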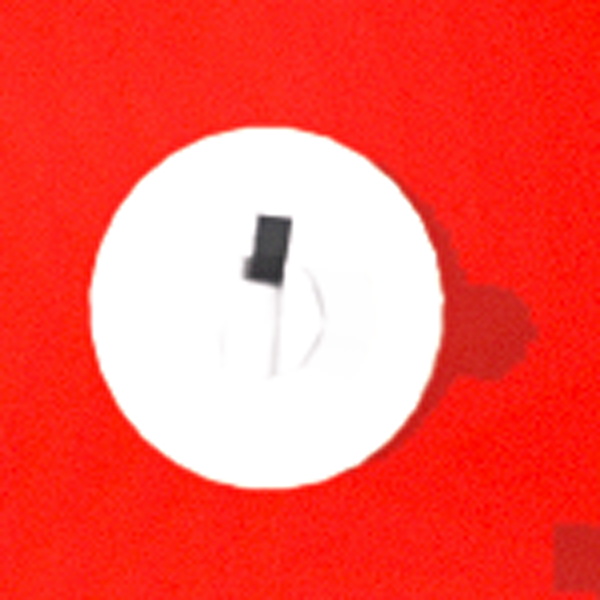

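View pics/w6c.png

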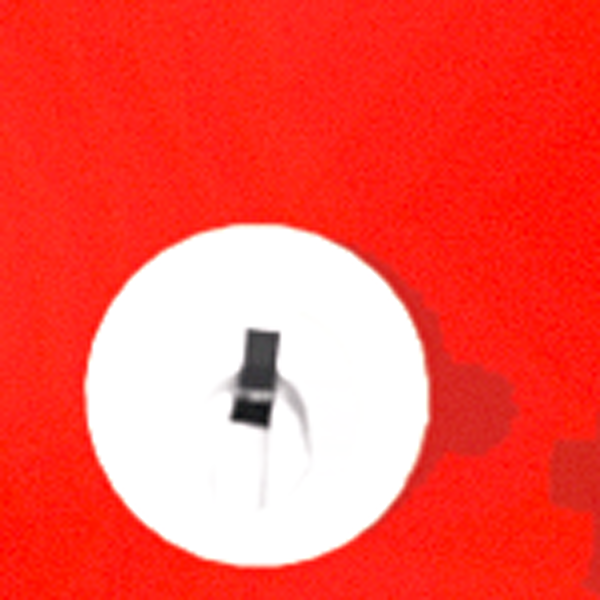

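```bash
python3 - <<'E'
from h import *
import pickle
for k,roi in (('w5',(215,70,65,75)),('w6',(215,125,65,75)),('w3',(70,85,70,75)),('w2',(140,60,75,75))):
    c=pickle.load(open(k+'.pkl','rb'));x,y,w,h=roi
    g=c['img'][y:y+h,x:x+w].min(2).astype(float)
    lo,hi=(180,255) 
    g=np.clip((g/255)**6*255,0,255).astype(np.uint8)
    cv2.imwrite(f'pics/{k}g.png',cv2.resize(g,None,fx=8,fy=8,interpolation=cv2.INTER_CUBIC))
a=[cv2.resize(cv2.imread(f'pics/{k}g.png'),(400,300)) if 0 else cv2.imread(f'pics/{k}g.png')[:560,:520] for k in('w5','w6','w3','w2')]
a=[cv2.copyMakeBorder(i,0,560-i.shape[0],0,520-i.shape[1],cv2.BORDER_CONSTANT) for i in a]
cv2.imwrite('pics/g4.png',cv2.resize(np.vstack([np.hstack(a[:2]),np.hstack(a[2:])]),None,fx=.53,fy=.53))
for k in('w2','w3','w5','w6'):
    c=pickle.load(open(k+'.pkl','rb'))
    m=mask(c,(0,0,130),(179,90,255),(80,20,250,170)); b=big(m);e=cv2.fitEllipse(cv2.convexHull(b));print(k,e,cv2.contourArea(b))
E
```

```text
w2 ((186.53182983398438, 102.11933135986328), (92.50303649902344, 97.66600036621094), 151.28082275390625) 6993.0
w3 ((130.0570068359375, 122.8381118774414), (89.64032745361328, 99.67362213134766), 110.60699462890625) 5540.0
w5 ((246.23878479003906, 116.54093170166016), (87.7160415649414, 90.29315948486328), 171.9183807373047) 6113.5
w6 ((243.87620544433594, 158.30209350585938), (84.82313537597656, 85.79341125488281), 122.27479553222656) 5154.0
```

View pics/g4.png

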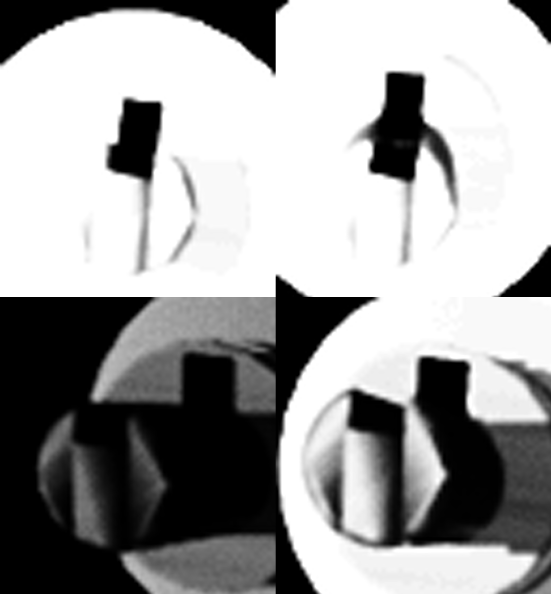

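```bash
python3 - <<'E'
from h import *
import pickle
C={k:pickle.load(open(k+'.pkl','rb')) for k in('w2','w3','w5','w6')}
L={'w5':(240.2,110.1),'w6':(237.3,165.6),'w2':(156.8,90.7),'w3':(87.7,118)}
R={'w5':(249.9,112.5),'w6':(246.9,167.5),'w2':(170,92.8),'w3':(100.2,120.1)}
for nm,D in (('L',L),('R',R)):
    for ks in (('w5','w2'),('w6','w3'),('w2','w3','w5','w6')):
        X,e=tri([(C[k],D[k]) for k in ks]);print(nm,ks,X.round(4),np.round(e,4))
E_={'w2':(186.53,102.12),'w3':(130.06,122.84),'w5':(246.24,116.54),'w6':(243.88,158.30)}
print(tri([(C[k],E_[k]) for k in ('w2','w5','w6')]),tri([(C[k],E_[k]) for k in ('w2','w6')]))
for k in E_:print(k,[plane(C[k],E_[k],z).round(4)[:2] for z in (.015,.025,.035,.045)])
for k in C:
    c=C[k];b=cv2.convexHull(big(mask(c,(0,0,130),(179,90,255),(80,20,250,170))))
    for z in(.02,.03,.04):
        P=np.array([plane(c,p,z)[:2]*1000 for p in b[:,0].astype(float)],np.float32);e=cv2.fitEllipse(P);print(k,z,np.round(e[0],1),np.round(e[1],1))
E
```

```text
L ('w5', 'w2') [0.5228 0.1766 0.1048] [0.0002 0.0002]
L ('w6', 'w3') [0.5235 0.1767 0.1025] [0.0001 0.0001]
L ('w2', 'w3', 'w5', 'w6') [0.5232 0.1769 0.1025] [0.0007 0.0004 0.0003 0.0002]
R ('w5', 'w2') [0.5211 0.1683 0.0981] [0.0001 0.0001]
R ('w6', 'w3') [0.5212 0.1681 0.0993] [0.0003 0.0003]
R ('w2', 'w3', 'w5', 'w6') [0.5211 0.1682 0.099 ] [0.0002 0.0004 0.0002 0.0003]
(array([0.51739597, 0.17378915, 0.01845635]), [0.00020525833390495896, 7.160036403634075e-05, 0.00014945618905171622]) (array([0.51741686, 0.17372577, 0.01867125]), [0.00017337726004903908, 0.00017337726004917566])
w2 [array([0.5177, 0.1744]), array([0.5172, 0.1721]), array([0.5167, 0.1698]), array([0.5163, 0.1675])]
w3 [array([0.5174, 0.1796]), array([0.5176, 0.1752]), array([0.5177, 0.1708]), array([0.5178, 0.1665])]
w5 [array([0.5174, 0.174 ]), array([0.5174, 0.1737]), array([0.5174, 0.1734]), array([0.5174, 0.1731])]
w6 [array([0.5167, 0.174 ]), array([0.5182, 0.1736]), array([0.5197, 0.1732]), array([0.5213, 0.1729])]
w2 0.02 [515.9 173.7] [100.9 101.7]
w2 0.03 [515.4 171.4] [97.7 98.5]
w2 0.04 [515. 169.] [94.4 95.2]
w3 0.02 [516.  178.3] [ 99.  111.8]
w3 0.03 [516.2 173.9] [ 95.8 108.2]
w3 0.04 [516.4 169.5] [ 92.7 104.7]
w5 0.02 [515.8 173.9] [101.6 102.2]
w5 0.03 [515.8 173.6] [98.6 99.2]
w5 0.04 [515.9 173.3] [95.5 96.1]
w6 0.02 [515.7 173.9] [101.9 102.3]
w6 0.03 [517.3 173.5] [98.8 99.2]
w6 0.04 [518.8 173.1] [95.8 96.1]
```

```bash
python3 - <<'E'
from h import *
import pickle
C={k:pickle.load(open(k+'.pkl','rb')) for k in('w2','w3','w5','w6')}
off={'w5':(215,70,0,0),'w6':(215,125,275.6,0),'w3':(70,85,0,297),'w2':(140,60,275.6,297)}
def q(k,p): o=off[k];return (o[0]+(p[0]-o[2])/4.24,o[1]+(p[1]-o[3])/4.24)
L={'w5':(123,98),'w6':(387,72),'w2':(420,357),'w3':(183,352)};R={'w5':(161,102),'w6':(425,75),'w2':(468,360),'w3':(236,356)}
P=[]
for D in(L,R):
    X,e=tri([(C[k],q(k,D[k])) for k in D]);print(X.round(4),np.round(e,4));P.append(X)
m=(P[0]+P[1])/2;print(m)
for c0 in ((.516,.1737),(.5222,.1726)): print(np.degrees(np.arctan2(m[1]-c0[1],m[0]-c0[0])))
E
```

```text
[0.5409 0.1745 0.059 ] [0.0004 0.0005 0.0001 0.0009]
[0.5402 0.1653 0.0534] [0.0005 0.0011 0.0007 0.0009]
[0.54053777 0.16987924 0.05621205]
-8.850416437658454
-8.439359867887948
```

Spindle axis is about (0.516, 0.1738), yaw about -8.8°, flange at about 0.056. Both methods agree. Next I go above the key with the pad centre offset outward, so the fingers stay clear of the shaft later.

```bash
python3 -m crank '[[-1,[0.012,0.367,0],[0,0,0]],[-1,[0.012,0.367,0],[0,0,0]],[-1,[0.012,0.367,0.2],[0,0,0]],[-1,[0.012,0.367,0.4],[0,0,0]],[-1,[0,0,0.4],[0,0,0.176]],[-1,[0,0,0],[0,0,0]],[-1,[0,0,0],[0,0,0]],[-1,[0,0,0],[0,0,0]]]'
python3 - <<'E'
from h import *
for i in range(3):
    c=cap('wrist','w7' if i==0 else None); s=r.sense();print(s['tcp_pos'],s['ee_rot'][0][:2])
import pickle;pickle.dump(c,open('w7.pkl','wb'))
m=mask(c,(19,165,150),(32,255,255),(180,100,160,110));b=big(m);X=np.array([plane(c,p,.045)[:2]*1000 for p in b[:,0]],np.float32);print(cen(b),cv2.minAreaRect(X))
E
```

```text
time_s: 5.25
tcp_pos: [0.5035, 0.0209, 0.0969]
ee_rot: [[0.989, -0.146, 0.004], [-0.146, -0.989, 0.001], [0.004, -0.002, -1.0]]
wrist_force: [-0.2, -0.3, 0.2]
gripper_width: 1.001
[0.50351087 0.0209794  0.09689507] [ 0.98916145 -0.14676177]
[0.50332255 0.02095143 0.09672852] [ 0.98909523 -0.14721583]
[0.5030792  0.02082385 0.09645288] [ 0.98901826 -0.14774652]Traceback (most recent call last):
  File "<stdin>", line 5, in <module>
  File "h.py", line 30, in cen
    M=cv2.moments(ct);return M['m10']/M['m00'],M['m01']/M['m00']
                             ~~~~~~~~^~~~~~~~~
ZeroDivisionError: float division by zero
```

View pics/w7.png

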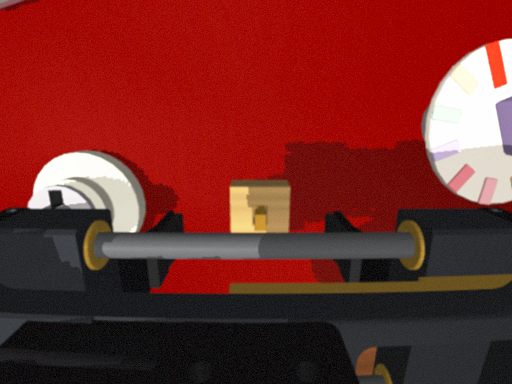

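```bash
python3 -m crank '[[-1,[-0.014,0.05,0.1],[0,0,0]],[-1,[0,0,0.2],[0,0,0.005]],[-1,[0,0,0.2],[0,0,0]],[-1,[0,0,0],[0,0,0]],[-1,[0,0,0],[0,0,0]],[-1,[0,0,0],[0,0,0]]]'
```

```text
time_s: 6.0
tcp_pos: [0.5006, 0.0153, 0.0454]
ee_rot: [[0.988, -0.153, 0.002], [-0.153, -0.988, 0.0], [0.002, -0.001, -1.0]]
wrist_force: [0.0, -0.1, 0.6]
gripper_width: 1.004
```

```bash
python3 -m crank '[[-1,[0.005,-0.008,0.08],[0,0,0]],[-1,[0,0,0.06],[0,0,0]],[-1,[0,0,0],[0,0,0]],[-1,[0,0,0],[0,0,0]]]'
python3 - <<'E'
from h import *
c=cap('scene');crop(c,220,160,80,60,8,'s1');c=cap('wrist','w8')
E
```

```text
time_s: 6.4
tcp_pos: [0.5003, 0.0158, 0.0304]
ee_rot: [[0.988, -0.154, -0.0], [-0.154, -0.988, -0.0], [-0.0, 0.0, -1.0]]
wrist_force: [0.6, 0.7, 0.2]
gripper_width: 0.999
```

View pics/s1.png

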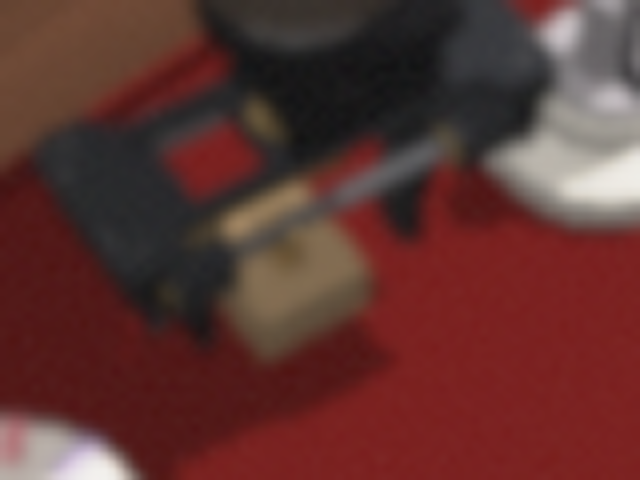

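The fingers sit either side of the key over the rest. Closing.

```bash
python3 -m crank '[[1,[0,0,0],[0,0,0]],[1,[0,0,0],[0,0,0]],[1,[0,0,0],[0,0,0]],[1,[0,0,0],[0,0,0]],[1,[0,0,0],[0,0,0]],[1,[0,0,0],[0,0,0]],[1,[0,0,0],[0,0,0]],[1,[0,0,0],[0,0,0]]]'
```

```text
time_s: 7.3
tcp_pos: [0.5006, 0.0164, 0.0306]
ee_rot: [[0.988, -0.154, 0.001], [-0.154, -0.988, 0.001], [0.0, -0.001, -1.0]]
wrist_force: [-0.8, 3.9, -0.4]
gripper_width: 0.549
```

```bash
python3 -m crank '[[1,[0,0,0],[0,0,0]],[1,[0,0,0],[0,0,0]],[1,[0,0,0],[0,0,0]],[1,[0,0,0],[0,0,0]],[1,[0,0,0],[0,0,0]],[1,[0,0,0],[0,0,0]]]'
python3 - <<'E'
from h import *
c=cap('scene');crop(c,220,160,80,60,8,'s2');c=cap('wrist','w8')
E
```

```text
time_s: 7.9
tcp_pos: [0.5006, 0.0164, 0.0306]
ee_rot: [[0.988, -0.154, 0.001], [-0.154, -0.988, 0.001], [0.0, -0.001, -1.0]]
wrist_force: [-0.9, 5.5, -0.3]
gripper_width: 0.554
```

View pics/s2.png

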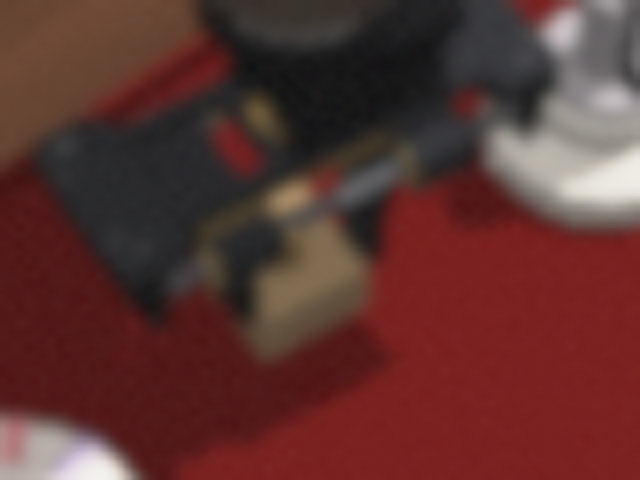

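View pics/w8.png

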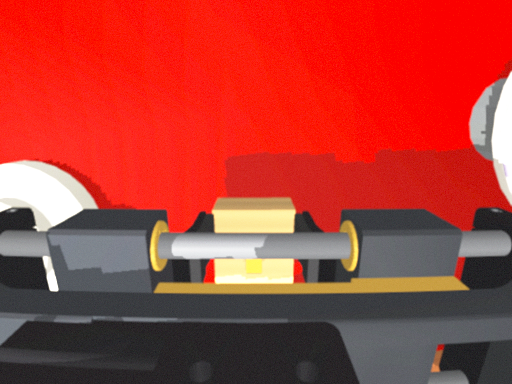

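The jaws stopped at 48 mm, so they're on the wooden block. Its top stands higher than I assumed. I'll open, lift and re-measure.

```bash
python3 -m crank '[[-1,[0,0,0],[0,0,0]],[-1,[0,0,0],[0,0,0]],[-1,[0,0,0],[0,0,0]],[-1,[0,0,0],[0,0,0]],[-1,[0,0,-0.1],[0,0,0]],[-1,[0,0,0],[0,0,0]]]'
python3 - <<'E'
from h import *
import pickle
C={k:pickle.load(open(k+'.pkl','rb')) for k in('w2','w3','w4')}
for k in C:
  c=C[k];roi=(230,80,120,120) if k!='w2' else (320,110,40,40)
  hsv=cv2.cvtColor(c['img'],cv2.COLOR_BGR2HSV)
  b=big(mask(c,(20,165,150),(32,255,255),roi))
  for z in(.045,.05,.055):
    X=np.array([plane(c,p,z)[:2]*1000 for p in b[:,0]],np.float32);print(k,z,plane(c,cen(b),z)[:2].round(4),np.round(cv2.minAreaRect(X)[1],1))
# rest corners from w3k(7x, off 235,110), w4c (5x, off 200,40)
a=[(140,68),(472,115),(425,440),(100,402)];d=[(127,313),(415,352),(373,638),(95,602)]
for p,q in zip(a,d):
    print(tri([(C['w3'],(235+p[0]/7,110+p[1]/7)),(C['w4'],(200+q[0]/5,40+q[1]/5))]))
w=[np.array([plane(C['w4'],(200+q[0]/5,40+q[1]/5),z) for q in d]) for z in (.028,.034)]
for W in w: print(W.mean(0),[np.linalg.norm(W[i]-W[i-1]).round(4) for i in range(4)])
w=[np.array([plane(C['w3'],(235+q[0]/7,110+q[1]/7),z) for q in a]) for z in (.028,.034)]
for W in w: print(W.mean(0),[np.linalg.norm(W[i]-W[i-1]).round(4) for i in range(4)])
E
```

```text
time_s: 8.6
tcp_pos: [0.5015, 0.016, 0.042]
ee_rot: [[0.988, -0.153, 0.003], [-0.153, -0.988, 0.001], [0.003, -0.001, -1.0]]
wrist_force: [1.5, 0.6, 0.5]
gripper_width: 0.971
w2 0.045 [0.4898 0.0186] [14.2 12.9]
w2 0.05 [0.4901 0.02  ] [14.  12.7]
w2 0.055 [0.4903 0.0214] [13.7 12.5]
w3 0.045 [0.4898 0.018 ] [ 9.3 14.3]
w3 0.05 [0.4904 0.0184] [ 9.2 14.1]
w3 0.055 [0.4909 0.0188] [ 9.  13.8]
w4 0.045 [0.4899 0.0178] [ 9.1 13.9]
w4 0.05 [0.4902 0.0177] [ 8.9 13.6]
w4 0.055 [0.4906 0.0176] [ 8.8 13.4]
(array([0.51826073, 0.03911334, 0.02757189]), [8.77577777559201e-05, 8.775777775599576e-05])
(array([ 0.51086702, -0.01106795,  0.03147234]), [0.00023198139802088234, 0.0002319813980206638])
(array([ 0.46204204, -0.00369755,  0.0387843 ]), [0.00012884535395412755, 0.0001288453539540005])
(array([0.46785384, 0.04601141, 0.03308681]), [0.00014594583258628044, 0.00014594583258621926])
[0.48914516 0.0174092  0.028     ] [np.float64(0.0517), np.float64(0.0511), np.float64(0.0517), np.float64(0.0516)]
[0.48955816 0.01733223 0.034     ] [np.float64(0.0505), np.float64(0.0499), np.float64(0.0504), np.float64(0.0504)]
[0.48888566 0.01712475 0.028     ] [np.float64(0.0519), np.float64(0.0512), np.float64(0.0509), np.float64(0.0519)]
[0.48953027 0.01756748 0.034     ] [np.float64(0.0509), np.float64(0.0502), np.float64(0.0499), np.float64(0.0509)]
```

Rest top is about 0.034, so key top is about 0.052. I'll regrip at TCP z of about 0.038.

```bash
python3 -m crank '[[-1,[0.005,0,0.045],[0,0,0]],[-1,[0,0,0],[0,0,0]],[1,[0,0,0],[0,0,0]],[1,[0,0,0],[0,0,0]],[1,[0,0,0],[0,0,0]],[1,[0,0,0],[0,0,0]],[1,[0,0,0],[0,0,0]],[1,[0,0,0],[0,0,0]]]'
python3 -m crank '[[1,[0,0,0],[0,0,0]],[1,[0,0,0],[0,0,0]],[1,[0,0,0],[0,0,0]],[1,[0,0,0],[0,0,0]],[1,[0,0,0],[0,0,0]],[1,[0,0,0],[0,0,0]],[1,[0,0,0],[0,0,0]]]'
```

```text
time_s: 9.4
tcp_pos: [0.5009, 0.0158, 0.0361]
ee_rot: [[0.988, -0.154, -0.0], [-0.154, -0.988, 0.0], [-0.0, -0.0, -1.0]]
wrist_force: [0.3, 0.2, -0.1]
gripper_width: 0.541
time_s: 10.1
tcp_pos: [0.5009, 0.0157, 0.0361]
ee_rot: [[0.988, -0.154, -0.0], [-0.154, -0.988, -0.0], [-0.0, 0.0, -1.0]]
wrist_force: [0.2, 0.2, 0.0]
gripper_width: 0.092
```

Gripper is at 8 mm, so it holds the key. Lifting and checking.

```bash
python3 -m crank '[[1,[0,0,-0.1],[0,0,0]],[1,[0,0,-0.15],[0,0,0]],[1,[0,0,-0.25],[0,0,0]],[1,[0,0,-0.3],[0,0,0]],[1,[0,0,-0.25],[0,0,0]],[1,[0,0,0],[0,0,0]],[1,[0,0,0],[0,0,0]]]'
python3 - <<'E'
from h import *
c=cap('scene');crop(c,210,110,110,90,7,'s3');c=cap('wrist','w9');c=cap('top');crop(c,180,150,120,90,6,'t3')
E
```

```text
time_s: 10.8
tcp_pos: [0.5009, 0.0159, 0.1418]
ee_rot: [[0.988, -0.154, 0.001], [-0.154, -0.988, 0.001], [0.001, -0.001, -1.0]]
wrist_force: [-0.6, 0.2, -1.2]
gripper_width: 0.088
```

View pics/s3.png

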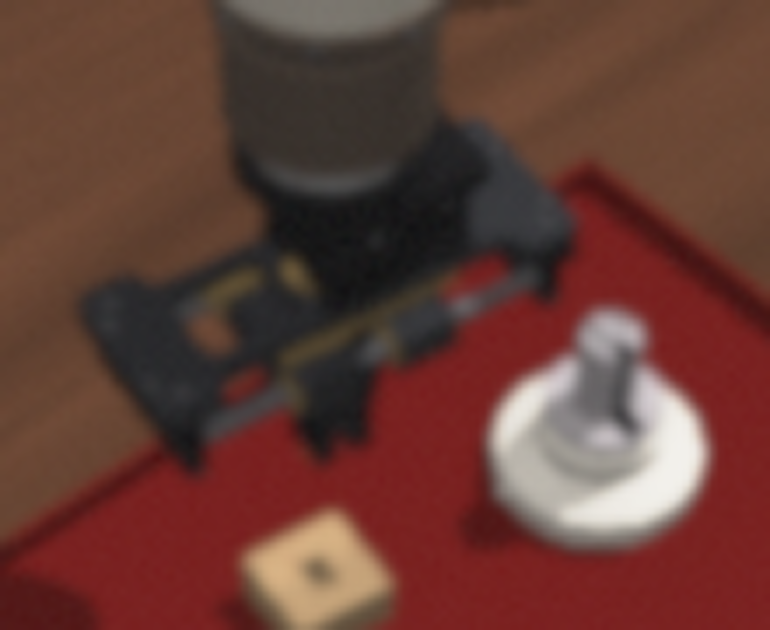

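View pics/w9.png

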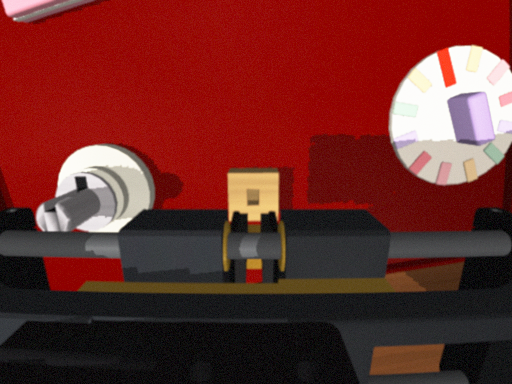

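The pocket is empty and the key is between the fingers. Moving over the slot.

```bash
python3 -m crank '[[1,[0.04,-0.3,0],[0,0,0]],[1,[0.04,-0.4,0],[0,0,0]],[1,[0.04,-0.4,0],[0,0,0]],[1,[0.03,-0.35,0],[0,0,0]],[1,[0.01,-0.13,0],[0,0,0]],[1,[0,0,0],[0,0,0]],[1,[0,0,0],[0,0,0]],[1,[0,0,0],[0,0,0]]]'
python3 - <<'E'
from h import *
c=cap('scene');crop(c,250,110,100,90,7,'s4');c=cap('wrist','w10');crop(c,180,130,150,140,4,'w10c')
c=cap('top');crop(c,170,160,60,60,9,'t4');print(r.sense()['tcp_pos'])
E
```

```text
time_s: 11.75
tcp_pos: [0.5404, 0.1681, 0.1407]
ee_rot: [[0.988, -0.155, -0.001], [-0.155, -0.988, -0.001], [-0.001, 0.001, -1.0]]
wrist_force: [0.1, 0.3, -0.1]
gripper_width: 0.086
[0.54084647 0.16835552 0.14120625]
```

View pics/s4.png

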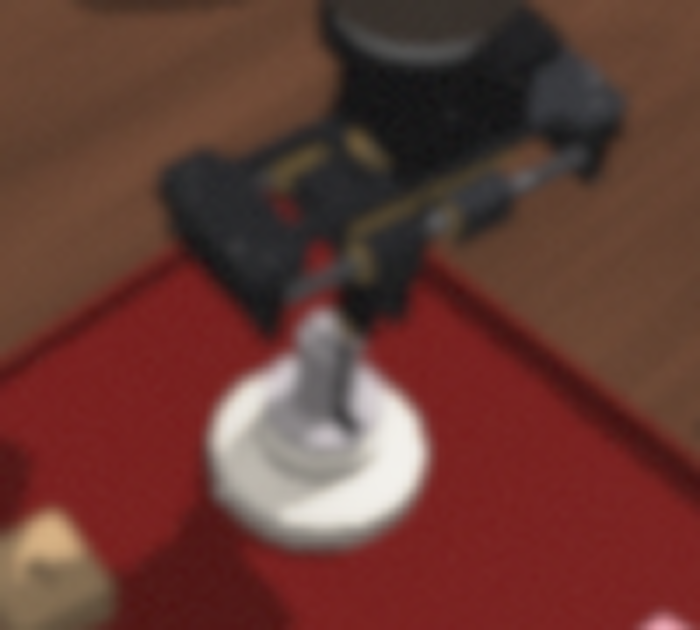

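View pics/w10c.png

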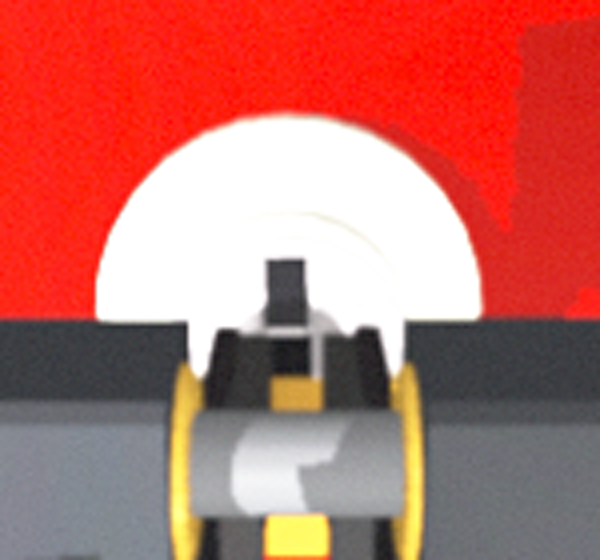

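```bash
python3 - <<'E'
import cv2,numpy as np
i=cv2.imread('pics/w10.png')[180:240,225:285]
g=(np.clip(i/255.,0,1)**2.5*255).astype(np.uint8)
cv2.imwrite('pics/w10z.png',cv2.resize(g,None,fx=10,fy=10,interpolation=cv2.INTER_CUBIC))
E
```

```text
(no output)
```

View pics/w10z.png

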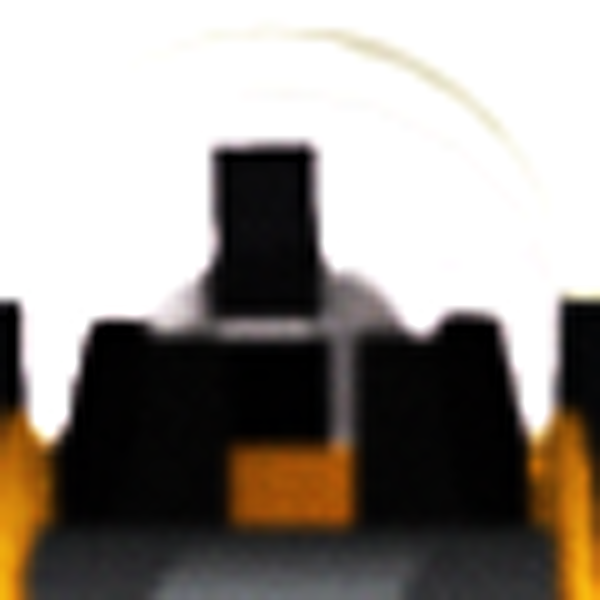

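The key needs to go about 2 mm left (+y) relative to the slot. I'll shift it and re-look, lower down.

```bash
python3 -m crank '[[1,[0,-0.02,0],[0,0,0]],[1,[0,0,0.1],[0,0,0]],[1,[0,0,0],[0,0,0]],[1,[0,0,0],[0,0,0]]]'
python3 - <<'E'
from h import *
c=cap('wrist','w11');i=c['img'][180:240,225:285]
g=(np.clip(i/255.,0,1)**2.5*255).astype(np.uint8)
cv2.imwrite('pics/w11z.png',cv2.resize(g,None,fx=10,fy=10,interpolation=cv2.INTER_CUBIC))
E
```

```text
time_s: 12.3
tcp_pos: [0.541, 0.1712, 0.1304]
ee_rot: [[0.988, -0.154, -0.001], [-0.154, -0.988, -0.001], [-0.001, 0.001, -1.0]]
wrist_force: [0.1, -0.3, -0.5]
gripper_width: 0.092
```

View pics/w11z.png

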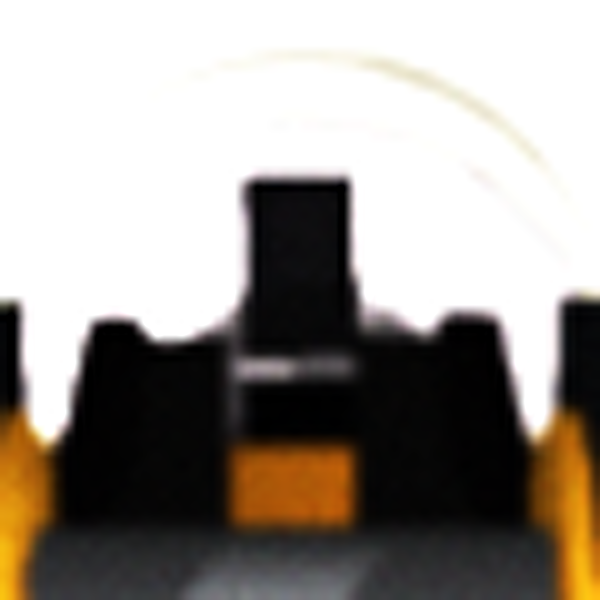

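```bash
python3 -m crank '[[1,[0,0.007,0],[0,0,0]],[1,[0,0,0],[0,0,0]],[1,[0,0,0.05],[0,0,0]],[1,[0,0,0],[0,0,0]],[1,[0,0,0],[0,0,0]]]'
python3 - <<'E'
from h import *
c=cap('wrist','w12');i=c['img'][180:240,225:285]
g=(np.clip(i/255.,0,1)**2.5*255).astype(np.uint8)
cv2.imwrite('pics/w12z.png',cv2.resize(g,None,fx=10,fy=10,interpolation=cv2.INTER_CUBIC))
E
```

```text
time_s: 12.85
tcp_pos: [0.5411, 0.1706, 0.1258]
ee_rot: [[0.988, -0.154, -0.0], [-0.154, -0.988, -0.0], [-0.0, 0.0, -1.0]]
wrist_force: [-0.1, 0.5, -0.2]
gripper_width: 0.086
```

View pics/w12z.png

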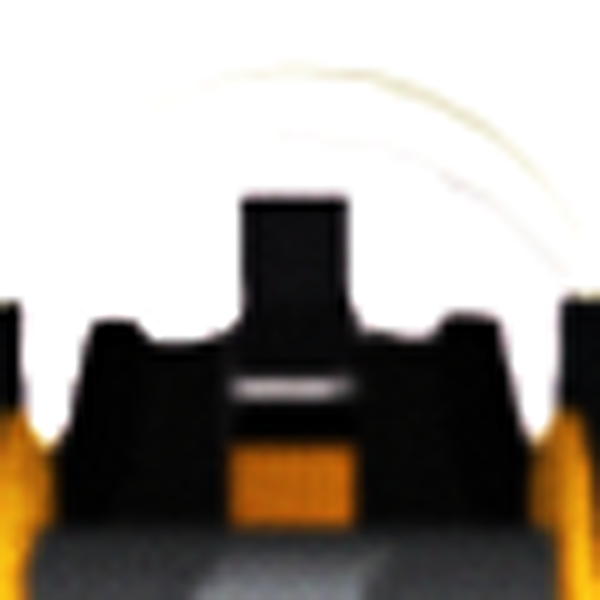

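Centred to within 0.3 mm. I'll add 0.7 mm outward and lower step by step.

```bash
python3 -m crank '[[1,[0.007,0,0.05],[0,0,0]],[1,[0,0,0.03],[0,0,0]],[1,[0,0,0],[0,0,0]]]'
python3 -m crank '[[1,[0,0,0.05],[0,0,0]],[1,[0,0,0.05],[0,0,0]],[1,[0,0,0],[0,0,0]]]'
```

```text
time_s: 13.2
tcp_pos: [0.5415, 0.1703, 0.1173]
ee_rot: [[0.988, -0.154, -0.001], [-0.154, -0.988, -0.001], [-0.001, 0.001, -1.0]]
wrist_force: [-0.1, 0.2, -0.9]
gripper_width: 0.091
time_s: 13.5
tcp_pos: [0.5413, 0.1703, 0.107]
ee_rot: [[0.988, -0.154, -0.002], [-0.154, -0.988, -0.001], [-0.002, 0.001, -1.0]]
wrist_force: [0.9, -0.6, -0.4]
gripper_width: 0.09
```

```bash
python3 -m crank '[[1,[0,0,0.05],[0,0,0]],[1,[0,0,0.05],[0,0,0]],[1,[0,0,0.05],[0,0,0]],[1,[0,0,0.05],[0,0,0]],[1,[0,0,0],[0,0,0]]]'
python3 - <<'E'
from h import *
c=cap('scene');crop(c,250,110,100,90,7,'s5');print(r.sense()['wrist_force'],r.sense()['tcp_pos'])
c=cap('wrist');crop(c,180,130,150,140,4,'w13c')
E
```

```text
time_s: 14.0
tcp_pos: [0.5414, 0.1703, 0.0871]
ee_rot: [[0.988, -0.154, -0.002], [-0.154, -0.988, -0.001], [-0.002, 0.001, -1.0]]
wrist_force: [-0.9, -0.5, 0.4]
gripper_width: 0.091
[-0.38887482 -0.04012812  0.10559027] [0.54168618 0.17045598 0.08756416]
```

View pics/s5.png

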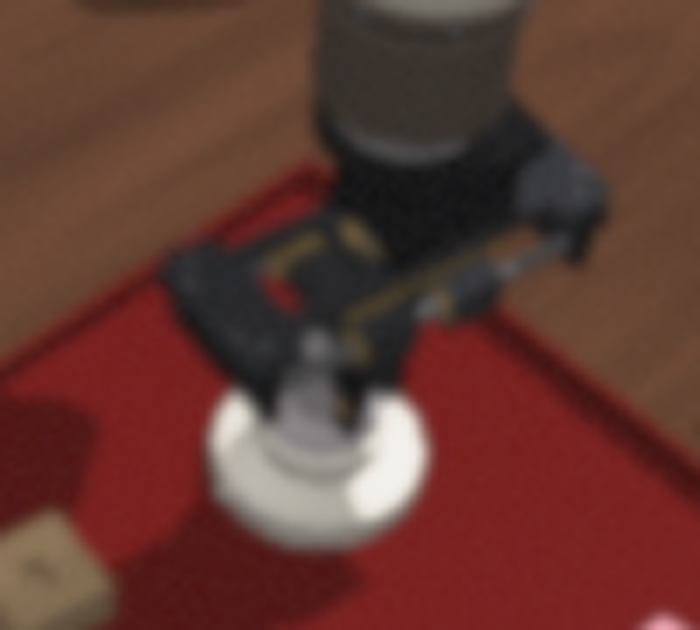

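View pics/w13c.png

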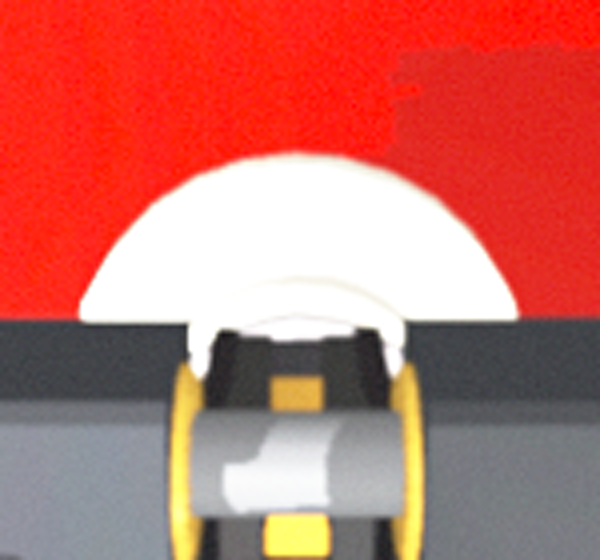

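```bash
python3 -m crank '[[1,[0,0,0.03],[0,0,0]],[1,[0,0,0.03],[0,0,0]],[1,[0,0,0.02],[0,0,0]],[1,[0,0,0],[0,0,0]]]'
python3 -m crank '[[1,[0,0,0.02],[0,0,0]],[1,[0,0,0],[0,0,0]]]'
python3 -m crank '[[1,[0,0,0.02],[0,0,0]],[1,[0,0,0],[0,0,0]]]'
```

```text
time_s: 14.5
tcp_pos: [0.5417, 0.1705, 0.0797]
ee_rot: [[0.988, -0.154, -0.001], [-0.154, -0.988, -0.0], [-0.001, 0.0, -1.0]]
wrist_force: [-0.9, -0.4, -1.0]
gripper_width: 0.089
time_s: 14.7
tcp_pos: [0.5422, 0.1707, 0.0781]
ee_rot: [[0.988, -0.154, 0.0], [-0.154, -0.988, 0.0], [0.0, -0.0, -1.0]]
wrist_force: [0.4, 0.1, -0.2]
gripper_width: 0.088
time_s: 14.9
tcp_pos: [0.5423, 0.1707, 0.0764]
ee_rot: [[0.988, -0.154, 0.001], [-0.154, -0.988, 0.0], [0.001, -0.0, -1.0]]
wrist_force: [0.6, -0.0, 2.7]
gripper_width: 0.085
```

Contact at 2.7 N, so the foot is on the flange. Releasing.

```bash
python3 -m crank '[[-0.3,[0,0,0],[0,0,0]],[-0.3,[0,0,0],[0,0,0]],[-0.3,[0,0,0],[0,0,0]],[-0.3,[0,0,0],[0,0,0]],[-0.3,[0.2,0,0],[0,0,0]],[-1,[0,0,-0.3],[0,0,0]],[-1,[0,0,-0.4],[0,0,0]],[-1,[0,0,-0.4],[0,0,0]]]'
python3 -m crank '[[-1,[-0.5,0,0],[0,0,0]],[-1,[-0.5,0,0],[0,0,0]],[-1,[0,0,0],[0,0,0]],[-1,[0,0,0],[0,0,0]],[-1,[0,0,0],[0,0,0]]]'
python3 - <<'E'
from h import *
import pickle
c=cap('scene');crop(c,250,110,100,90,7,'s6');c=cap('wrist');crop(c,180,50,150,150,4,'w14c');pickle.dump(c,open('w14.pkl','wb'))
E
```

```text
time_s: 15.7
tcp_pos: [0.5613, 0.1672, 0.1866]
ee_rot: [[0.988, -0.154, -0.002], [-0.154, -0.988, -0.001], [-0.002, 0.001, -1.0]]
wrist_force: [-0.1, 0.8, 1.1]
gripper_width: 0.734
time_s: 16.2
tcp_pos: [0.4638, 0.1833, 0.1864]
ee_rot: [[0.988, -0.154, 0.001], [-0.154, -0.988, 0.001], [0.001, -0.001, -1.0]]
wrist_force: [0.9, 0.2, -0.5]
gripper_width: 0.991
```

View pics/s6.png

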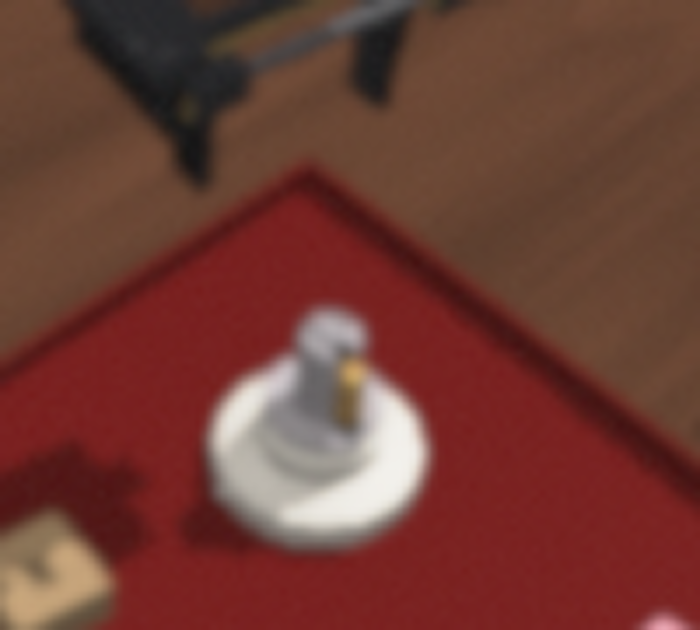

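View pics/w14c.png

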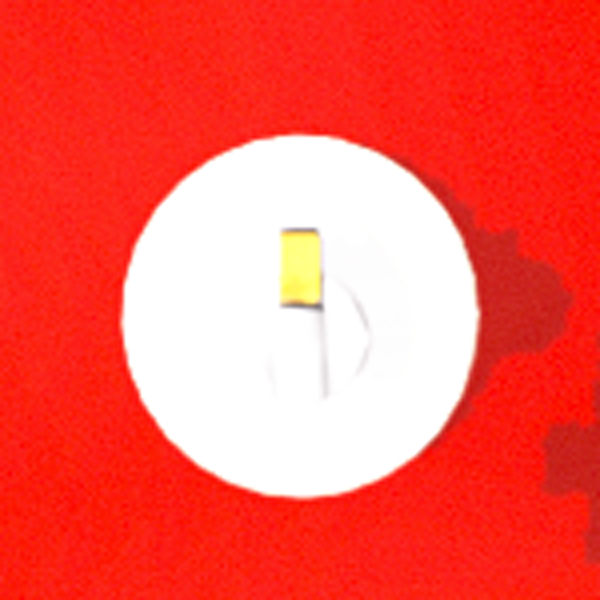

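```bash
python3 - <<'E'
from h import *
import pickle
c=pickle.load(open('w14.pkl','rb'))
b=big(mask(c,(20,90,150),(35,255,255),(230,90,60,50)))
X=np.array([plane(c,p,.092)[:2]*1000 for p in b[:,0].astype(float)],np.float32);k=plane(c,cen(b),.092)[:2];print(k,cv2.minAreaRect(X))
b=cv2.convexHull(big(mask(c,(0,0,130),(40,90,255),(180,50,150,150))))
for z in(.02,.025,.03):
    P=np.array([plane(c,p,z)[:2]*1000 for p in b[:,0].astype(float)],np.float32);e=cv2.fitEllipse(P);A=np.array(e[0])/1000;print(z,A,e[1],np.linalg.norm(k-A),np.degrees(np.arctan2(*(k-A)[::-1])))
# shaft dark line & slot line
E
```

```text
[0.53107646 0.17147719] ((530.94287109375, 171.76698303222656), (8.002054214477539, 14.689906120300293), 81.09668731689453)
0.02 [0.51563635 0.1738791 ] (101.77433776855469, 101.90311431884766) 0.01562581255816465 -8.842260299268547
0.025 [0.51588525 0.17384996] (100.2231674194336, 100.3499984741211) 0.015375392321961825 -8.877519623750418
0.03 [0.51613416 0.17382082] (98.67200469970703, 98.796875) 0.015124978101329725 -8.913946492862705
```

Key verified: upright at 15.3 mm from the axis, on the slot line, top about 0.092. Now to the wheel.

```bash
python3 -m crank '[[-1,[0.067,0.385,-0.05],[0,0,0]],[-1,[0.067,0.385,-0.05],[0,0,0]],[-1,[0.067,0.385,0],[0,0,0]],[-1,[0.067,0.385,0],[0,0,0]],[-1,[0.067,0.385,0],[0,0,0]],[-1,[0.067,0.385,0],[0,0,0]],[-1,[0.067,0.385,0],[0,0,0]],[-1,[0.067,0.385,0],[0,0,0]]]'
python3 -m crank '[[-1,[0.067,0.35,0],[0,0,-0.139]],[-1,[0,0,0],[0,0,-0.139]],[-1,[0,0,0],[0,0,-0.139]],[-1,[0,0,0],[0,0,-0.139]],[-1,[0,0,0],[0,0,0]],[-1,[0,0,0],[0,0,0]]]'
python3 - <<'E'
from h import *
import pickle
c=cap('wrist','w15');pickle.dump(c,open('w15.pkl','wb'));print(r.sense()['joints'],r.sense()['tcp_pos'])
E
```

```text
time_s: 17.1
tcp_pos: [0.469, -0.1319, 0.1959]
ee_rot: [[0.988, -0.155, -0.0], [-0.155, -0.988, -0.0], [-0.0, 0.0, -1.0]]
wrist_force: [1.0, 0.1, 0.2]
gripper_width: 0.999
time_s: 17.7
tcp_pos: [0.4701, -0.1657, 0.1957]
ee_rot: [[0.961, 0.276, -0.0], [0.276, -0.961, -0.0], [-0.0, -0.0, -1.0]]
wrist_force: [-0.5, 0.2, -0.4]
gripper_width: 1.004
[-7.03136719e-01  1.10172496e+01 -1.92853375e+01  2.30176207e-03
 -5.97197338e+01  1.06735120e+02] [ 0.47001273 -0.16559098  0.19580609]
```

View pics/w15.png

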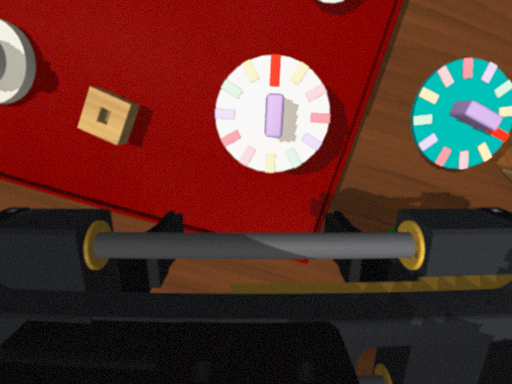

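```bash
python3 -m crank '[[-1,[0.2,-0.4,0],[0,0,0]],[-1,[0,0,0],[0,0,0]],[-1,[0,0,0],[0,0,0]],[-1,[0,0,0],[0,0,0]]]'
python3 - <<'E'
from h import *
import pickle
c=cap('wrist','w16');pickle.dump(c,open('w16.pkl','wb'));c0=pickle.load(open('w15.pkl','rb'))
crop(c0,200,40,140,140,4,'w15c');crop(c,240,60,140,140,4,'w16c');print(r.sense()['tcp_pos'])
E
```

```text
time_s: 18.15
tcp_pos: [0.4777, -0.1215, 0.1961]
ee_rot: [[0.961, 0.278, -0.0], [0.278, -0.961, -0.0], [-0.0, 0.0, -1.0]]
wrist_force: [-0.5, -0.8, 0.0]
gripper_width: 0.996
[ 0.47771323 -0.12172861  0.19605592]
```

View pics/w15c.png

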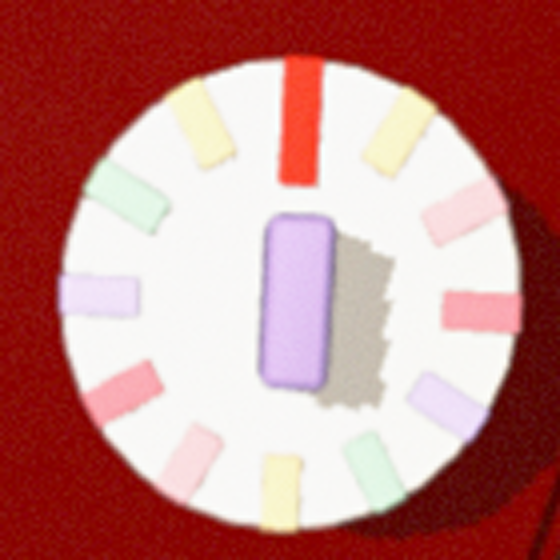

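View pics/w16c.png

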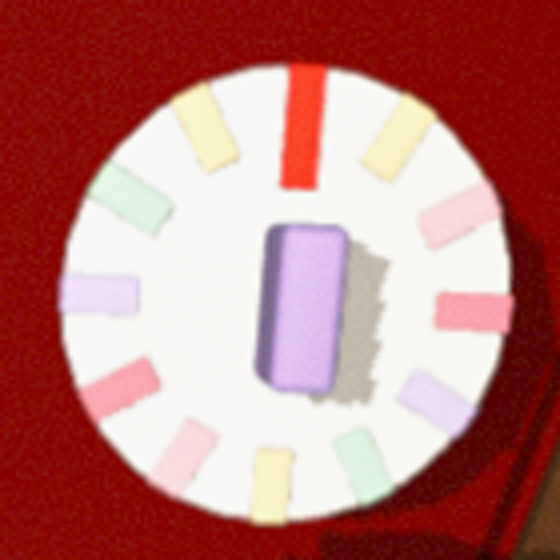

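```bash
python3 - <<'E'
from h import *
import pickle
C=[pickle.load(open(k+'.pkl','rb')) for k in('w15','w16')]
o=[(200,40),(240,60)]
f=lambda i,p:(o[i][0]+p[0]/4-.4,o[i][1]+p[1]/4-.4)
X,e=tri([(C[0],f(0,(298,301))),(C[1],f(1,(311,309)))]);print('bar top',X,e)
for i,(n,s) in enumerate((((301,216),(295,386)),((315,228),(306,390)))):
    a,b=plane(C[i],f(i,n),.096),plane(C[i],f(i,s),.096);print('bar len yaw',np.linalg.norm(a-b),np.degrees(np.arctan2(*(a-b)[1::-1])),((a+b)/2)[:2])
E=[]
for i,c in enumerate(C):
    b=cv2.convexHull(big(mask(c,(0,0,150),(179,110,255),(o[i][0],o[i][1],140,140))))
    for z in(.06,.066,.072):
        P=np.array([plane(c,p,z)[:2]*1000 for p in b[:,0].astype(float)],np.float32);q=cv2.fitEllipse(P);print(i,z,np.round(q[0],1),np.round(q[1],1))
ct=[plane(C[i],f(i,p),.068) for i,p in ((0,(305,57)),(0,(299,186)),(1,(308,66)),(1,(298,188)))]
for a,b in((0,1),(2,3)): d=ct[a]-ct[b];print('coral yaw',np.degrees(np.arctan2(d[1],d[0])),ct[a])
E
```

```text
bar top [ 0.54185489 -0.16544896  0.09424623] [1.8388354969889314e-06, 1.8388354969412926e-06]
bar len yaw 0.03746205371324897 14.794162713926116 [ 0.54154975 -0.16540833]
bar len yaw 0.036999058353238586 15.817545562354924 [ 0.54157078 -0.16502015]
0 0.06 [ 541.5 -165.9] [118.9 119. ]
0 0.066 [ 541.4 -165.5] [116.5 116.6]
0 0.072 [ 541.3 -165.1] [114.1 114.2]
1 0.06 [ 541.3 -166.7] [118.8 119.1]
1 0.066 [ 541.4 -165.4] [116.4 116.7]
1 0.072 [ 541.4 -164.2] [114.  114.3]
coral yaw 14.02170338192641 [ 0.59761222 -0.15226123  0.068     ]
coral yaw 13.806671236766615 [ 0.5971493 -0.1518492  0.068    ]
```

Wheel centre (0.5414, -0.1655), disc top about 0.067, bar top about 0.095, yaw about 14.3°. Going in for the grasp.

```bash
python3 -m crank '[[-1,[0.25,0.3,0],[0,0,0]],[-1,[0.24,0.3,0.1],[0,0,0]],[-1,[0,0,0.3],[0,0,0.04]],[-1,[0,0,0.4],[0,0,0]],[-1,[0,0,0.1],[0,0,0]],[-1,[0,0,0],[0,0,0]],[-1,[0,0,0],[0,0,0]]]'
python3 - <<'E'
from h import *
c=cap('wrist','w17');c=cap('scene');crop(c,160,180,110,90,7,'s7')
E
```

```text
time_s: 18.9
tcp_pos: [0.5427, -0.1658, 0.1077]
ee_rot: [[0.969, 0.248, 0.003], [0.248, -0.969, -0.001], [0.002, 0.001, -1.0]]
wrist_force: [0.1, 0.3, 0.4]
gripper_width: 0.999
```

View pics/w17.png

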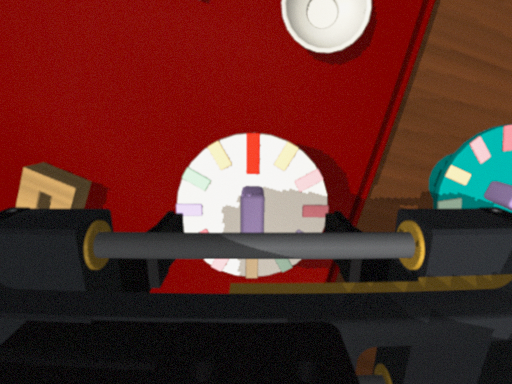

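View pics/s7.png

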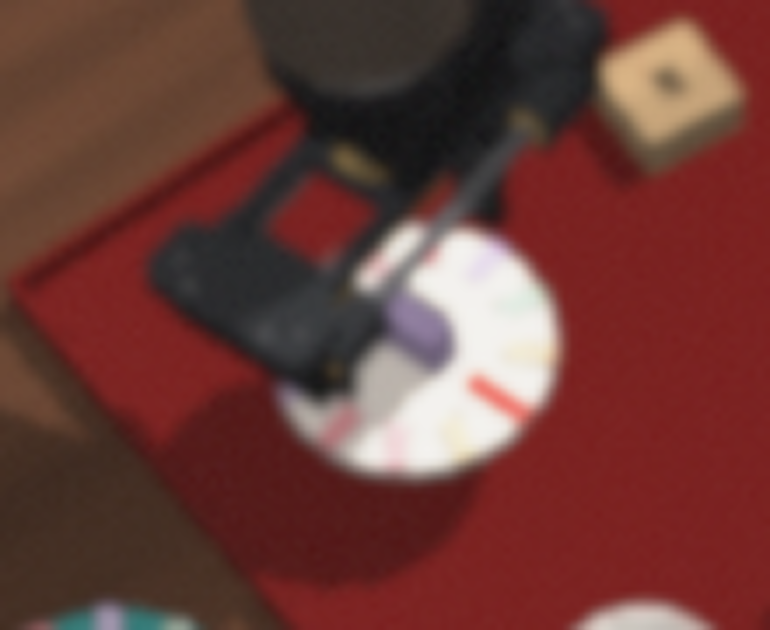

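```bash
python3 -m crank '[[-1,[-0.008,0,0.2],[0,0,0]],[-1,[0,0,0.14],[0,0,0]],[-1,[0,0,0],[0,0,0]],[1,[0,0,0],[0,0,0]],[1,[0,0,0],[0,0,0]],[1,[0,0,0],[0,0,0]],[1,[0,0,0],[0,0,0]],[1,[0,0,0],[0,0,0]]]'
python3 -m crank '[[1,[0,0,0],[0,0,0]],[1,[0,0,0],[0,0,0]],[1,[0,0,0],[0,0,0]],[1,[0,0,0],[0,0,0]],[1,[0,0,0],[0,0,0]],[1,[0,0,0],[0,0,0]]]'
```

```text
time_s: 19.8
tcp_pos: [0.541, -0.1655, 0.0725]
ee_rot: [[0.969, 0.248, 0.001], [0.248, -0.969, -0.0], [0.001, 0.0, -1.0]]
wrist_force: [-0.5, -0.1, -0.6]
gripper_width: 0.626
time_s: 20.4
tcp_pos: [0.5407, -0.1655, 0.072]
ee_rot: [[0.969, 0.248, -0.0], [0.248, -0.969, 0.0], [-0.0, -0.0, -1.0]]
wrist_force: [-0.2, 0.2, 0.1]
gripper_width: 0.182
```

Gripped at 15.8 mm, which matches the bar. Lifting.

```bash
python3 -m crank '[[1,[0,0,-0.1],[0,0,0]],[1,[0,0,-0.2],[0,0,0]],[1,[0,0,-0.3],[0,0,0]],[1,[0,0,-0.35],[0,0,0]],[1,[0,0,-0.25],[0,0,0]],[1,[0,0,0],[0,0,0]],[1,[0,0,0],[0,0,0]]]'
python3 - <<'E'
from h import *
import pickle
c=cap('wrist','w18');pickle.dump(c,open('w18.pkl','wb'));c=cap('scene');crop(c,150,150,110,90,7,'s8');s=r.sense();print(s['tcp_pos'],s['wrist_force'],s['moment'])
E
```

```text
time_s: 21.1
tcp_pos: [0.5403, -0.1652, 0.1922]
ee_rot: [[0.969, 0.248, 0.0], [0.248, -0.969, 0.001], [0.0, -0.001, -1.0]]
wrist_force: [0.2, 0.2, -2.9]
gripper_width: 0.182
[ 0.53949963 -0.16526852  0.19046131] [ 0.13155382  0.20588351 -2.38002891] [-0.07416474 -0.01863209 -0.0430794 ]
```

View pics/w18.png

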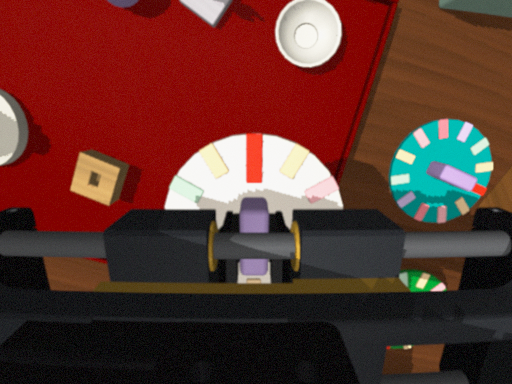

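View pics/s8.png

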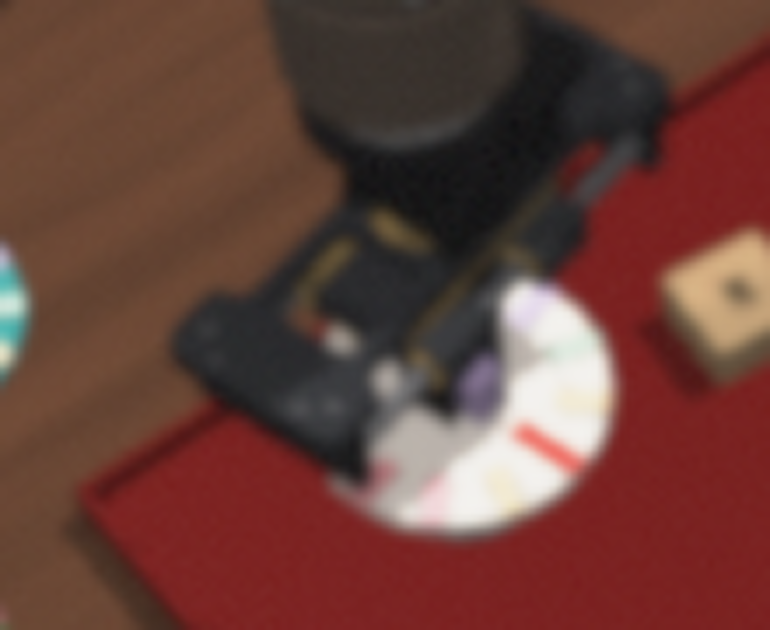

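```bash
python3 - <<'E'
from h import *
import pickle
from scipy.optimize import least_squares
c=pickle.load(open('w18.pkl','rb'));s=r.sense();T=np.array(s['tcp_pos']);Rt=np.array(s['ee_rot'])
m=mask(c,(0,0,120),(179,110,255),(160,128,190,78));b=cv2.convexHull(big(m))[:,0].astype(float)
b=b[(b[:,1]<200)]
# sanity of camera vs tool
cam=-c['R'].T@c['t'];print('cam in tool',Rt.T@(cam-T))
for z in (T[2]-.004,T[2]-.0055):
    P=np.array([plane(c,p,z)[:2] for p in b])
    f=least_squares(lambda q:np.hypot(P[:,0]-q[0],P[:,1]-q[1])-.058,T[:2],loss='soft_l1',f_scale=.0005);q=np.array([*f.x,z]);print((Rt.T@(q-T)).round(4),np.abs(f.fun).mean(),len(P))
    g=least_squares(lambda q:np.hypot(P[:,0]-q[0],P[:,1]-q[1])-q[2],[*T[:2],.058],loss='soft_l1',f_scale=.0005);print(g.x, (Rt.T@(np.array([*g.x[:2],z])-T)).round(4))
E
```

```text
cam in tool [ 0.06894296  0.00117723 -0.1637936 ]
[0.0017 0.0009 0.004 ] 0.00011520529161015702 20
[ 0.54100594 -0.16584883  0.05828349] [0.0013 0.0009 0.004 ]
[0.0017 0.0009 0.0055] 0.00015562862404284658 20
[ 0.54041389 -0.16599571  0.05880523] [0.0007 0.0009 0.0055]
```

```bash
python3 -m crank '[[1,[0.05,-0.27,0],[0,0,0]],[1,[0.083,-0.47,0],[0,0,0]],[1,[0.083,-0.47,0],[0,0,0]],[1,[0.083,-0.47,0],[0,0,0]],[1,[0.083,-0.47,0],[0,0,0]],[1,[0.083,-0.47,0],[0,0,0]],[1,[0.083,-0.47,0],[0,0,0]],[1,[0.051,-0.257,0],[0,0,0]]]'
python3 -m crank '[[1,[0,0,0],[0,0,-0.118]],[1,[0,0,0],[0,0,-0.118]],[1,[0,0,0],[0,0,0]],[1,[0,0,0],[0,0,0]],[1,[0,0,0],[0,0,0]]]'
cat > disc.py <<'E'
from h import *
from scipy.optimize import least_squares
import sys
c=cap('wrist',sys.argv[1]);s=r.sense();T=np.array(s['tcp_pos']);Rt=np.array(s['ee_rot'])
cam=-c['R'].T@c['t'];print('cam in tool',(Rt.T@(cam-T)).round(4))
m=mask(c,(0,0,110),(179,110,255),(150,128,210,78));b=cv2.convexHull(big(m))[:,0].astype(float);b=b[(b[:,1]<200)]
for z in (cam[2]-.162-.0045,):
    P=np.array([plane(c,p,z)[:2] for p in b])
    f=least_squares(lambda q:np.hypot(P[:,0]-q[0],P[:,1]-q[1])-.058,T[:2],loss='soft_l1',f_scale=.0005);print('centre',f.x.round(4),np.abs(f.fun).mean(),len(P),'camTCP',(cam-Rt@[.0688,0,-.162]).round(4))
print(T,s['wrist_force'],np.degrees(np.arctan2(Rt[1,0],Rt[0,0])))
E
python3 disc.py w19;python3 disc.py w19; python3 - <<'E'
from h import *
c=cap('scene');crop(c,240,90,110,100,6,'s9');c=cap('top');crop(c,160,150,90,90,6,'t9')
E
```

```text
time_s: 22.0
tcp_pos: [0.5145, 0.1764, 0.1904]
ee_rot: [[0.968, 0.251, -0.003], [0.251, -0.968, -0.001], [-0.003, 0.001, -1.0]]
wrist_force: [0.7, 0.3, -2.7]
gripper_width: 0.179
time_s: 22.5
tcp_pos: [0.5155, 0.1732, 0.1915]
ee_rot: [[0.907, 0.421, -0.001], [0.421, -0.907, -0.001], [-0.001, 0.0, -1.0]]
wrist_force: [-0.4, -1.2, -1.4]
gripper_width: 0.184
cam in tool [ 0.0685  0.0013 -0.1616]
centre [0.5166 0.1725] 0.0002368723088293589 22 camTCP [0.5159 0.1719 0.1913]
[0.51559294 0.17320255 0.19166596] [ 0.29627148 -0.37726589 -2.18984161] 24.903819470736355
cam in tool [ 0.0685  0.0014 -0.1617]
centre [0.5168 0.1726] 0.0002393358512527967 22 camTCP [0.516  0.1719 0.1915]
[0.5156632  0.17326517 0.19182508] [ 0.31096735  0.55347078 -1.52793492] 24.922421092310255
```

View pics/s9.png

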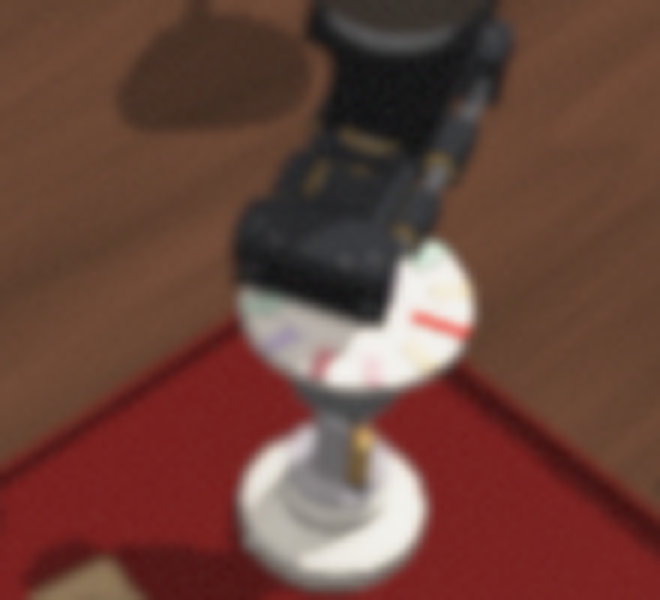

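View pics/w19.png

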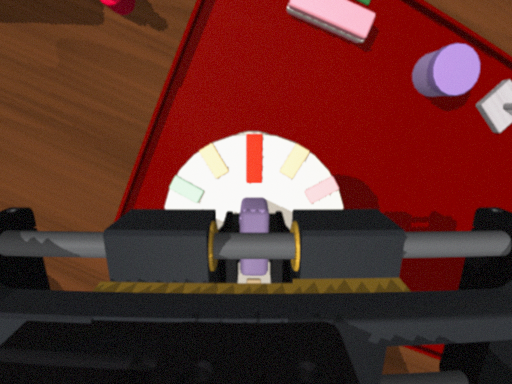

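```bash
python3 - <<'E'
import pickle,numpy as np
for k,T,x in (('w2',(.4335,.1025,.1722),(1,-.012)),('w14',(.4638,.1833,.1864),(.988,-.154)),('w15',(.4701,-.1657,.1957),(.961,.276)),('w16',(.4777,-.1217,.1961),(.961,.278)),('w5',(.4494,.1661,.1927),(1,-.01)),('w6',(.4984,.1629,.1913),(1,-.014))):
    c=pickle.load(open(k+'.pkl','rb'));cam=-c['R'].T@c['t']
    R=np.array([[x[0],x[1],0],[x[1],-x[0],0],[0,0,-1]]);print(k,(R.T@(cam-np.array(T))).round(4))
E
```

```text
w2 [ 0.0689  0.0007 -0.1618]
w14 [ 0.0691  0.0007 -0.1617]
w15 [ 0.0687  0.0013 -0.1619]
w16 [ 0.0689  0.001  -0.1618]
w5 [ 0.0687  0.001  -0.162 ]
w6 [ 0.0692  0.0007 -0.1617]
```

The camera shows a consistent lateral bias of about 0.9 mm against the jaws. Corrected, the wheel needs about +1.2 mm in y. Shifting, then lowering gently.

```bash
python3 -m crank '[[1,[0.003,-0.012,0.1],[0,0,0]],[1,[0,0,0.1],[0,0,0]],[1,[0,0,0],[0,0,0]],[1,[0,0,0],[0,0,0]]]'
python3 -m crank '[[1,[0,0,0.03],[0,0,0]],[1,[0,0,0.02],[0,0,0]],[1,[0,0,0],[0,0,0]]]'
```

```text
time_s: 23.1
tcp_pos: [0.5153, 0.1746, 0.1714]
ee_rot: [[0.906, 0.423, -0.001], [0.423, -0.906, -0.001], [-0.001, 0.0, -1.0]]
wrist_force: [-0.4, -1.0, -0.9]
gripper_width: 0.182
time_s: 23.4
tcp_pos: [0.5153, 0.1748, 0.1669]
ee_rot: [[0.906, 0.422, -0.0], [0.422, -0.906, -0.0], [-0.0, -0.0, -1.0]]
wrist_force: [0.1, -0.7, -1.1]
gripper_width: 0.181
```

```bash
python3 -m crank '[[1,[0,0,0.02],[0,0,0]],[1,[0,0,0],[0,0,0]]]'
python3 -m crank '[[1,[0,0,0.02],[0,0,0]],[1,[0,0,0],[0,0,0]]]'
python3 -m crank '[[1,[0,0,0.02],[0,0,0]],[1,[0,0,0],[0,0,0]]]'
```

```text
time_s: 23.6
tcp_pos: [0.5154, 0.1748, 0.1649]
ee_rot: [[0.906, 0.422, -0.0], [0.422, -0.906, -0.0], [-0.0, -0.0, -1.0]]
wrist_force: [0.2, -0.7, -1.6]
gripper_width: 0.182
time_s: 23.8
tcp_pos: [0.5153, 0.1747, 0.1628]
ee_rot: [[0.906, 0.422, -0.0], [0.422, -0.906, -0.0], [-0.0, -0.0, -1.0]]
wrist_force: [-0.4, -0.4, -1.8]
gripper_width: 0.182
time_s: 24.0
tcp_pos: [0.5153, 0.1747, 0.1608]
ee_rot: [[0.906, 0.422, -0.0], [0.422, -0.906, -0.0], [-0.001, 0.0, -1.0]]
wrist_force: [-0.6, -0.4, -2.4]
gripper_width: 0.182
```

The shaft has entered the bore freely. Next is key contact, expected at TCP of about 0.1565.

```bash
python3 -m crank '[[1,[0,0,0.02],[0,0,0]],[1,[0,0,0],[0,0,0]]]'
python3 -m crank '[[1,[0,0,0.02],[0,0,0]],[1,[0,0,0],[0,0,0]]]'
python3 -m crank '[[1,[0,0,0.015],[0,0,0]],[1,[0,0,0],[0,0,0]]]'
```

```text
time_s: 24.2
tcp_pos: [0.5153, 0.1747, 0.1588]
ee_rot: [[0.906, 0.422, -0.0], [0.422, -0.906, -0.0], [-0.001, 0.0, -1.0]]
wrist_force: [-0.4, -0.5, -1.5]
gripper_width: 0.184
time_s: 24.4
tcp_pos: [0.5157, 0.1749, 0.1572]
ee_rot: [[0.906, 0.423, 0.001], [0.423, -0.906, 0.0], [0.001, 0.0, -1.0]]
wrist_force: [-0.2, -0.3, -0.9]
gripper_width: 0.184
time_s: 24.6
tcp_pos: [0.5158, 0.1749, 0.1558]
ee_rot: [[0.906, 0.423, 0.001], [0.423, -0.906, 0.0], [0.001, 0.0, -1.0]]
wrist_force: [-0.4, -0.1, 1.0]
gripper_width: 0.181
```

Key contact felt at about 3 N. I'll press 2 mm more into the spring, about 5 N, and sweep the yaw down.

```bash
python3 -m crank '[[1,[0,0,0.02],[0,0,0]],[1,[0,0,0],[0,0,0]]]'
python3 -m crank '[[1,[0,0,0],[0,0,0.05]],[1,[0,0,0],[0,0,0.05]],[1,[0,0,0],[0,0,0.05]],[1,[0,0,0],[0,0,0]]]'
python3 - <<'E'
from station import r
s=r.sense();print(s['moment'],s['wrist_force'])
E
```

```text
time_s: 24.8
tcp_pos: [0.5158, 0.1749, 0.1539]
ee_rot: [[0.906, 0.423, 0.001], [0.423, -0.906, 0.0], [0.001, 0.0, -1.0]]
wrist_force: [-1.3, 0.2, 3.2]
gripper_width: 0.181
time_s: 25.2
tcp_pos: [0.5158, 0.1749, 0.154]
ee_rot: [[0.95, 0.313, 0.001], [0.313, -0.95, 0.0], [0.001, 0.0, -1.0]]
wrist_force: [-1.1, 0.4, 2.2]
gripper_width: 0.182
[-0.19416427 -0.06333156  0.05966017] [-1.08665187  0.40801636  2.17726973]
```

```bash
for i in 1; do python3 -m crank '[[1,[0,0,0],[0,0,0.05]],[1,[0,0,0],[0,0,0.05]],[1,[0,0,0],[0,0,0.05]],[1,[0,0,0],[0,0,0]]]'; done
python3 -c "
from station import r
print(r.sense()['moment'])"
python3 -m crank '[[1,[0,0,0],[0,0,0.05]],[1,[0,0,0],[0,0,0.05]],[1,[0,0,0],[0,0,0.05]],[1,[0,0,0],[0,0,0]]]'
python3 -c "
from station import r
print(r.sense()['moment'])"
```

```text
time_s: 25.6
tcp_pos: [0.5157, 0.175, 0.1539]
ee_rot: [[0.98, 0.2, 0.001], [0.2, -0.98, 0.0], [0.001, -0.0, -1.0]]
wrist_force: [1.1, -0.2, 2.8]
gripper_width: 0.179
[-0.07157839  0.01968512  0.020264  ]
time_s: 26.0
tcp_pos: [0.5157, 0.175, 0.1538]
ee_rot: [[0.996, 0.084, 0.001], [0.084, -0.996, 0.0], [0.001, -0.0, -1.0]]
wrist_force: [-1.2, -0.3, 2.3]
gripper_width: 0.182
[-0.0321256  -0.03239139 -0.01271853]
```

Still riding on the key at about 4 N. Continuing.

```bash
python3 -m crank '[[1,[0,0,0],[0,0,0.05]],[1,[0,0,0],[0,0,0.05]],[1,[0,0,0],[0,0,0.05]],[1,[0,0,0],[0,0,0]]]'
python3 -m crank '[[1,[0,0,0],[0,0,0.05]],[1,[0,0,0],[0,0,0.05]],[1,[0,0,0],[0,0,0.05]],[1,[0,0,0],[0,0,0]]]'
python3 -c "
from station import r
print(r.sense()['moment'])"
```

```text
time_s: 26.4
tcp_pos: [0.5157, 0.1749, 0.1537]
ee_rot: [[0.999, -0.033, 0.0], [-0.033, -0.999, 0.0], [0.0, -0.0, -1.0]]
wrist_force: [-0.0, -0.1, 2.6]
gripper_width: 0.185
time_s: 26.8
tcp_pos: [0.5156, 0.1748, 0.1537]
ee_rot: [[0.989, -0.15, 0.0], [-0.15, -0.989, -0.0], [0.0, -0.0, -1.0]]
wrist_force: [0.0, -0.1, 1.9]
gripper_width: 0.182
[-0.16700053 -0.13719948  0.04430008]
```

```bash
python3 -m crank '[[1,[0,0,0],[0,0,0.05]],[1,[0,0,0],[0,0,0.05]],[1,[0,0,0],[0,0,0.05]],[1,[0,0,0],[0,0,0]]]'
python3 -m crank '[[1,[0,0,0],[0,0,0.05]],[1,[0,0,0],[0,0,0.05]],[1,[0,0,0],[0,0,0.05]],[1,[0,0,0],[0,0,0]]]'
python3 -c "
from station import r
print(r.sense()['moment'])"
```

```text
time_s: 27.2
tcp_pos: [0.5156, 0.1748, 0.1536]
ee_rot: [[0.964, -0.265, 0.0], [-0.265, -0.964, -0.0], [0.0, 0.0, -1.0]]
wrist_force: [0.9, -0.9, 2.4]
gripper_width: 0.18
time_s: 27.6
tcp_pos: [0.5154, 0.1748, 0.1535]
ee_rot: [[0.926, -0.377, -0.0], [-0.377, -0.926, -0.0], [-0.0, 0.0, -1.0]]
wrist_force: [0.4, -1.0, 2.6]
gripper_width: 0.183
[-0.25128274 -0.11276297  0.05159596]
```

```bash
python3 -m crank '[[1,[0,0,0],[0,0,0.05]],[1,[0,0,0],[0,0,0.05]],[1,[0,0,0],[0,0,0.05]],[1,[0,0,0],[0,0,0]]]'
python3 -m crank '[[1,[0,0,0],[0,0,0.05]],[1,[0,0,0],[0,0,0.05]],[1,[0,0,0],[0,0,0.05]],[1,[0,0,0],[0,0,0]]]'
python3 -c "
from station import r
print(r.sense()['moment'])"
```

```text
time_s: 28.0
tcp_pos: [0.5148, 0.1747, 0.1525]
ee_rot: [[0.875, -0.484, -0.002], [-0.484, -0.875, -0.0], [-0.002, 0.001, -1.0]]
wrist_force: [0.6, 0.6, -2.2]
gripper_width: 0.185
time_s: 28.4
tcp_pos: [0.5153, 0.1745, 0.1528]
ee_rot: [[0.813, -0.583, -0.001], [-0.583, -0.813, -0.001], [-0.0, 0.001, -1.0]]
wrist_force: [1.8, -0.2, -3.7]
gripper_width: 0.185
[-0.34564991 -0.82015838  0.20797459]
```

The force dropped to −2 N at about −28°, so the keyway has fallen over the key. The turning moment then rose to 0.2 N m. I'll ease the turn back a little and lower, watching the force.

```bash
python3 -m crank '[[1,[0,0,0],[0,0,-0.05]],[1,[0,0,0.02],[0,0,-0.01]],[1,[0,0,0.02],[0,0,0]],[1,[0,0,0],[0,0,0]]]'
python3 -c "
from station import r
print(r.sense()['moment'])"
```

```text
time_s: 28.8
tcp_pos: [0.5152, 0.1747, 0.1493]
ee_rot: [[0.838, -0.545, -0.001], [-0.545, -0.838, -0.0], [-0.0, 0.001, -1.0]]
wrist_force: [0.5, -1.0, 0.7]
gripper_width: 0.18
[-0.21058879  0.09123796  0.02318088]
```

```bash
python3 -m crank '[[1,[0,0,0.02],[0,0,0]],[1,[0,0,0],[0,0,0]]]'
python3 -m crank '[[1,[0,0,0.02],[0,0,0]],[1,[0,0,0],[0,0,0]]]'
python3 -c "
from station import r
print(r.sense()['moment'])"
```

```text
time_s: 29.0
tcp_pos: [0.5153, 0.1747, 0.1474]
ee_rot: [[0.838, -0.545, -0.0], [-0.545, -0.838, -0.0], [-0.0, 0.001, -1.0]]
wrist_force: [-0.8, -0.8, 1.1]
gripper_width: 0.183
time_s: 29.2
tcp_pos: [0.5153, 0.1747, 0.1454]
ee_rot: [[0.838, -0.545, -0.0], [-0.545, -0.838, -0.0], [-0.0, 0.0, -1.0]]
wrist_force: [-1.0, -1.9, 0.3]
gripper_width: 0.185
[-0.37748577  0.1527108   0.04951777]
```

It's sliding at constant low force. Continuing down toward TCP of about 0.1205.

```bash
python3 -m crank '[[1,[0,0,0.02],[0,0,0]],[1,[0,0,0.02],[0,0,0]],[1,[0,0,0.02],[0,0,0]],[1,[0,0,0],[0,0,0]]]'
python3 -m crank '[[1,[0,0,0.02],[0,0,0]],[1,[0,0,0.02],[0,0,0]],[1,[0,0,0.02],[0,0,0]],[1,[0,0,0],[0,0,0]]]'
```

```text
time_s: 29.6
tcp_pos: [0.5154, 0.1747, 0.1394]
ee_rot: [[0.838, -0.545, -0.0], [-0.545, -0.838, -0.0], [0.0, 0.0, -1.0]]
wrist_force: [-1.5, -1.4, 2.7]
gripper_width: 0.181
time_s: 30.0
tcp_pos: [0.5155, 0.1747, 0.1334]
ee_rot: [[0.838, -0.545, -0.0], [-0.545, -0.838, -0.0], [0.0, 0.0, -1.0]]
wrist_force: [-0.7, -3.0, 3.7]
gripper_width: 0.181
```

```bash
python3 - <<'E'
from h import *
c=cap('scene');crop(c,240,90,110,100,6,'s10');print(r.sense()['wrist_force'],r.sense()['moment'])
E
```

```text
[-1.73717118 -1.50070085  4.57481432] [-0.75715163  0.47754271  0.10356092]
```

View pics/s10.png

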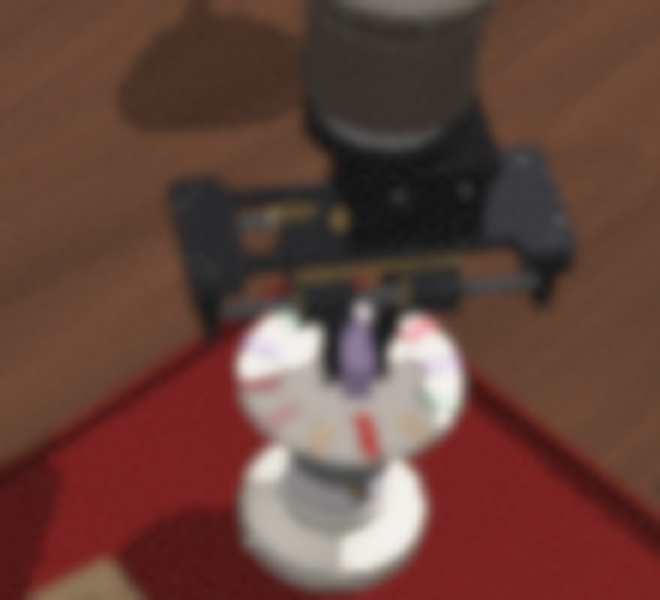

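```bash
python3 -m crank '[[1,[0,0.006,0],[0,0,0]],[1,[0,0,0],[0,0,0]]]'
python3 -c "
from station import r
for i in range(3):
  r.capture('wrist');s=r.sense();print(s['wrist_force'],s['moment'])"
```

```text
time_s: 30.25
tcp_pos: [0.5154, 0.1746, 0.1338]
ee_rot: [[0.838, -0.545, 0.001], [-0.545, -0.838, 0.001], [0.0, -0.001, -1.0]]
wrist_force: [-0.4, -0.0, 3.4]
gripper_width: 0.179
[-1.10140356 -1.32033827  4.29152739] [-0.38370634  0.30634981  0.01743054]
[-1.40728803 -1.53383202  3.52627766] [-0.35864165  0.2995417   0.04535689]
[-1.15443157 -0.77866087  3.67266925] [-0.35148821  0.27573324  0.10408019]
```

```bash
python3 -m crank '[[1,[-0.003,0.005,0],[0,0,0]],[1,[0,0,0],[0,0,0]]]'
python3 -c "
from station import r
for i in range(3):
  r.capture('wrist');s=r.sense();print(s['wrist_force'],s['moment'],s['tcp_pos'])"
python3 -m crank '[[1,[0,0,0.02],[0,0,0]],[1,[0,0,0],[0,0,0]]]'
python3 -c "
from station import r
for i in range(2):
  r.capture('wrist');s=r.sense();print(s['wrist_force'],s['moment'],s['tcp_pos'])"
```

```text
time_s: 30.6
tcp_pos: [0.5152, 0.1745, 0.1338]
ee_rot: [[0.838, -0.545, 0.002], [-0.545, -0.838, 0.001], [0.001, -0.002, -1.0]]
wrist_force: [-0.2, -0.3, 2.2]
gripper_width: 0.18
[ 1.52616025 -0.86745283  2.99347279] [-0.03230786 -0.14091774  0.08496042] [0.5152062  0.17456634 0.1337976 ]
[-0.32167005  0.66931553  3.14684948] [-0.0501641  -0.15469902  0.08919181] [0.5152107  0.17450996 0.13380167]
[1.27282782 0.17525216 3.95020142] [ 0.05157974 -0.25242781  0.12033496] [0.51520354 0.17453543 0.13379884]
time_s: 30.95
tcp_pos: [0.5151, 0.1745, 0.1315]
ee_rot: [[0.838, -0.545, 0.001], [-0.545, -0.838, 0.001], [0.0, -0.001, -1.0]]
wrist_force: [0.7, 1.0, 2.8]
gripper_width: 0.182
[0.86834256 0.74594397 2.45674024] [ 0.3264783  -0.33761367  0.04181324] [0.51507193 0.17451998 0.13158246]
[0.37481065 1.2172645  3.07280863] [ 0.38683613 -0.4084353   0.04788189] [0.51506775 0.17449769 0.13166373]
```

```bash
python3 -m crank '[[1,[0.001,-0.003,0.01],[0,0,-0.02]],[1,[0,0,0.02],[0,0,0]],[1,[0,0,0.02],[0,0,0]],[1,[0,0,0],[0,0,0]]]'
python3 -c "
from station import r
for i in range(2):
  r.capture('wrist');s=r.sense();print(s['wrist_force'],s['moment'],s['tcp_pos'])"
```

```text
time_s: 31.45
tcp_pos: [0.5149, 0.1745, 0.1261]
ee_rot: [[0.847, -0.532, -0.0], [-0.532, -0.847, 0.0], [-0.0, -0.0, -1.0]]
wrist_force: [1.4, 2.5, 1.2]
gripper_width: 0.181
[1.80392975 2.50992001 1.26226337] [ 0.76782874 -0.44431768 -0.01699553] [0.51487184 0.17447654 0.12623509]
[0.18496623 2.11713666 0.38736952] [ 0.75930595 -0.4011349   0.00983956] [0.51487025 0.17446981 0.12637893]
```

```bash
python3 -m crank '[[1,[0,-0.006,0],[0,0,0]],[1,[0,0,0.02],[0,0,0]],[1,[0,0,0],[0,0,0]]]'
python3 -m crank '[[1,[0,0,0.015],[0,0,0]],[1,[0,0,0],[0,0,0]]]'
python3 -c "
from station import r
for i in range(2):
  r.capture('wrist');s=r.sense();print(s['wrist_force'],s['moment'],s['tcp_pos'])"
```

```text
time_s: 31.85
tcp_pos: [0.515, 0.1746, 0.1243]
ee_rot: [[0.847, -0.532, -0.0], [-0.532, -0.847, -0.0], [-0.0, 0.001, -1.0]]
wrist_force: [0.9, 1.2, 0.7]
gripper_width: 0.185
time_s: 32.05
tcp_pos: [0.5151, 0.1746, 0.1229]
ee_rot: [[0.847, -0.532, -0.0], [-0.532, -0.847, -0.0], [-0.0, 0.0, -1.0]]
wrist_force: [-0.1, 1.2, 1.4]
gripper_width: 0.181
[1.03294968 0.31126611 0.84038251] [ 0.31987727 -0.25795983  0.04834296] [0.51505974 0.17459921 0.12293871]
[0.66968408 1.36022312 0.36499971] [ 0.2587506  -0.2030193   0.00361213] [0.5150654  0.17460767 0.12298087]
```

```bash
python3 -m crank '[[1,[0,-0.002,0.015],[0,0,0]],[1,[0,0,0],[0,0,0]]]'
python3 -m crank '[[1,[0,0,0.015],[0,0,0]],[1,[0,0,0],[0,0,0]]]'
```

```text
time_s: 32.35
tcp_pos: [0.5151, 0.1747, 0.1214]
ee_rot: [[0.847, -0.532, -0.001], [-0.532, -0.847, -0.001], [-0.0, 0.001, -1.0]]
wrist_force: [0.6, 0.3, 1.3]
gripper_width: 0.178
time_s: 32.55
tcp_pos: [0.5151, 0.1747, 0.1198]
ee_rot: [[0.847, -0.532, -0.001], [-0.532, -0.847, -0.001], [-0.0, 0.001, -1.0]]
wrist_force: [0.4, 0.4, 2.6]
gripper_width: 0.177
```

```bash
python3 -m crank '[[1,[0,0,0.015],[0,0,0]],[1,[0,0,0],[0,0,0]]]'
python3 -m crank '[[1,[0,0,0.015],[0,0,0]],[1,[0,0,0],[0,0,0]]]'
python3 - <<'E'
from h import *
c=cap('scene');crop(c,240,90,110,100,6,'s11');s=r.sense();print(s['wrist_force'],s['moment'])
E
```

```text
time_s: 32.75
tcp_pos: [0.5152, 0.1747, 0.1184]
ee_rot: [[0.847, -0.532, -0.0], [-0.532, -0.847, -0.001], [-0.0, 0.001, -1.0]]
wrist_force: [0.5, -0.2, 1.6]
gripper_width: 0.184
time_s: 32.95
tcp_pos: [0.5152, 0.1747, 0.117]
ee_rot: [[0.847, -0.532, -0.0], [-0.532, -0.847, -0.001], [-0.0, 0.001, -1.0]]
wrist_force: [-0.6, -0.3, 3.5]
gripper_width: 0.18
[ 0.77387439 -0.3367665   3.56410948] [-0.36431321  0.05642072  0.01672703]
```

View pics/s11.png

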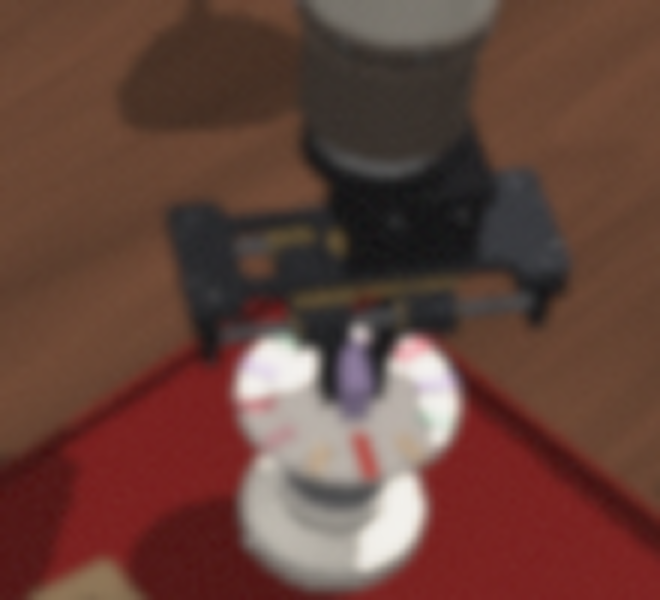

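Push is now about 5.4 N and rising like the spring, 3.5 mm below the expected home height. This fits a wheel on the flange. One more small press to confirm, then ease up and release.

```bash
python3 -m crank '[[1,[0,0,0.02],[0,0,0]],[1,[0,0,0],[0,0,0]]]'
python3 -m crank '[[1,[0,0,-0.03],[0,0,0]],[1,[0,0,-0.02],[0,0,0]],[1,[0,0,0],[0,0,0]]]'
python3 -m crank '[[0.3,[0,0,0],[0,0,0]],[0.3,[0,0,0],[0,0,0]],[0.3,[0,0,0],[0,0,0]],[0.3,[0,0,0],[0,0,0]],[0.3,[0,0,0],[0,0,0]],[0.3,[0,0,0],[0,0,0]]]'
python3 -c "
from h import *
c=cap('scene');crop(c,240,90,110,100,6,'s12');c=cap('wrist','w20')"
```

```text
time_s: 33.2
tcp_pos: [0.5152, 0.1747, 0.1151]
ee_rot: [[0.847, -0.532, -0.0], [-0.532, -0.847, -0.0], [0.0, 0.0, -1.0]]
wrist_force: [-0.7, -1.4, 4.4]
gripper_width: 0.181
time_s: 33.5
tcp_pos: [0.5151, 0.1748, 0.12]
ee_rot: [[0.847, -0.532, -0.0], [-0.532, -0.847, -0.0], [-0.0, 0.0, -1.0]]
wrist_force: [0.5, -1.3, 1.1]
gripper_width: 0.181
time_s: 34.1
tcp_pos: [0.5153, 0.175, 0.12]
ee_rot: [[0.847, -0.532, -0.0], [-0.532, -0.847, 0.0], [-0.0, -0.0, -1.0]]
wrist_force: [0.2, 0.6, -0.2]
gripper_width: 0.35
```

View pics/s12.png

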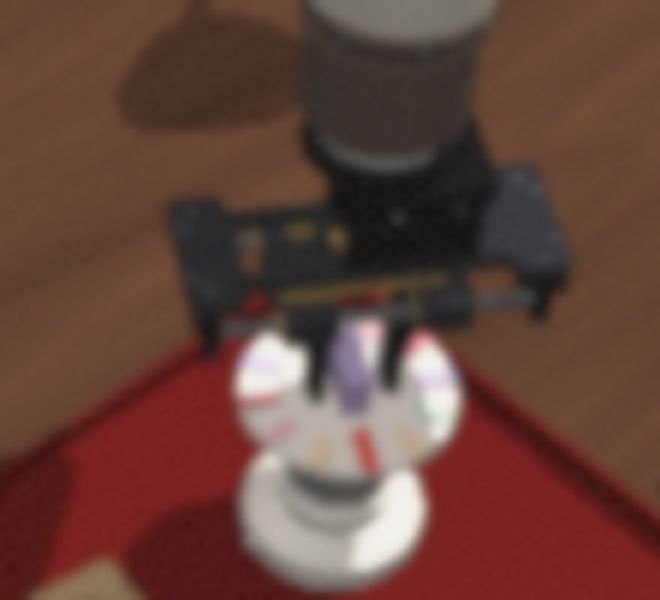

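```bash
python3 -m crank '[[0.3,[0,0,-0.1],[0,0,0]],[0.3,[0,0,-0.3],[0,0,0]],[0,[0,0,-0.45],[0,0,0]],[0,[-0.3,0,-0.45],[0,0,0]],[0,[-0.4,0,0],[0,0,0]],[0,[0,0,0],[0,0,0]],[0,[0,0,0],[0,0,0]],[0,[0,0,0],[0,0,0]]]'
python3 -c "
from h import *
import pickle
c=cap('wrist','w21');pickle.dump(c,open('w21.pkl','wb'));crop(c,170,20,190,190,4,'w21c')"
python3 -m crank '[[0,[0,0.45,0],[0,0,0]],[0,[0,0.2,0],[0,0,0]],[0,[0,0,0],[0,0,0]],[0,[0,0,0],[0,0,0]],[0,[0,0,0],[0,0,0]]]'
python3 -c "
from h import *
import pickle
c=cap('wrist','w22');pickle.dump(c,open('w22.pkl','wb'));crop(c,100,20,190,190,4,'w22c');c=cap('scene','sc22');crop(c,240,90,110,100,6,'s13')
c=cap('top','top22')"
```

```text
time_s: 35.0
tcp_pos: [0.4582, 0.2107, 0.2467]
ee_rot: [[0.847, -0.532, -0.0], [-0.532, -0.847, -0.0], [0.0, 0.0, -1.0]]
wrist_force: [-0.7, -0.5, -0.2]
gripper_width: 0.497
time_s: 35.55
tcp_pos: [0.4242, 0.1563, 0.2465]
ee_rot: [[0.846, -0.533, 0.0], [-0.533, -0.846, -0.0], [0.0, 0.0, -1.0]]
wrist_force: [-0.4, -0.6, 0.0]
gripper_width: 0.502
```

View pics/w21c.png

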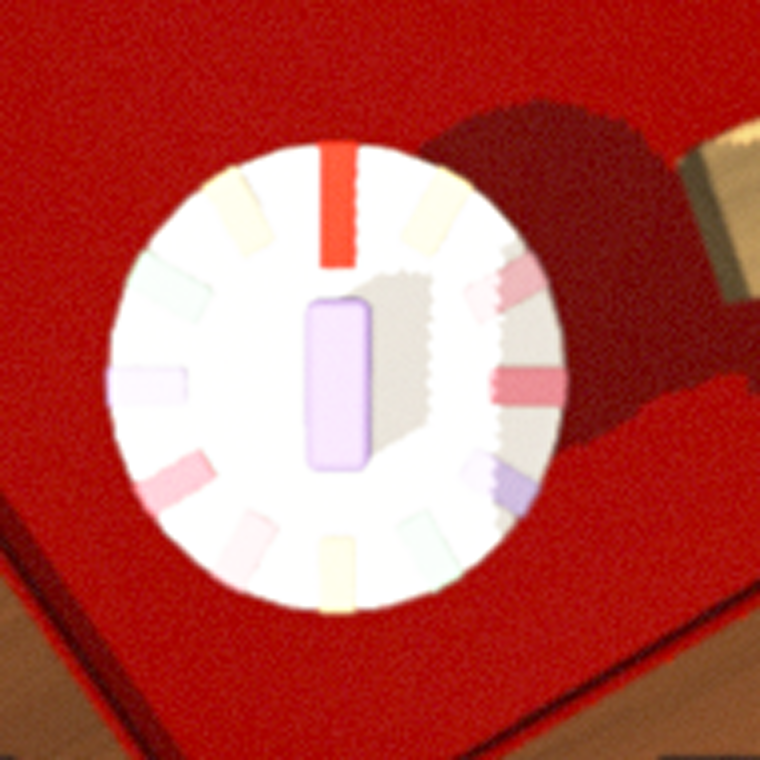

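View pics/w22c.png

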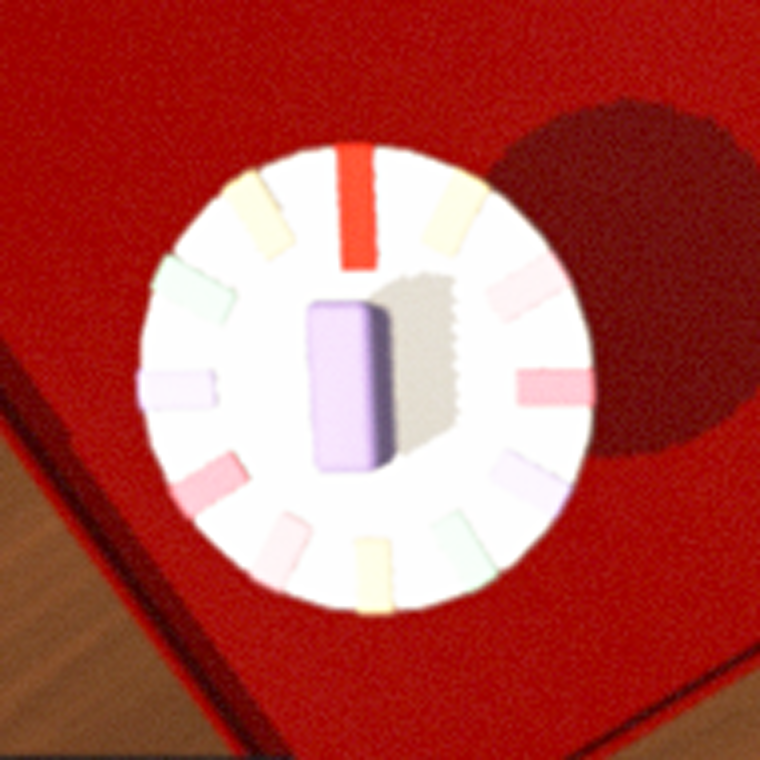

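View pics/s13.png

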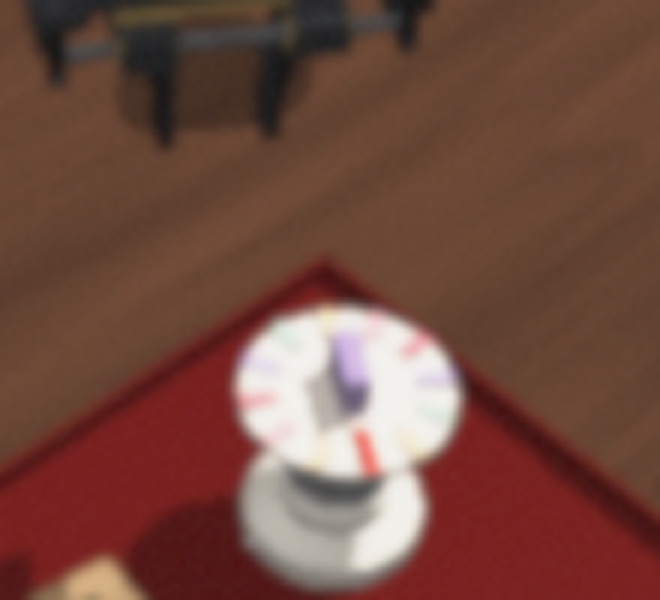

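```bash
python3 - <<'E'
from h import *
import pickle
C=[pickle.load(open(k+'.pkl','rb')) for k in('w21','w22')]
o=[(170,20),(100,20)]
f=lambda i,p:(o[i][0]+p[0]/4-.4,o[i][1]+p[1]/4-.4)
print('bar top',tri([(C[0],f(0,(339,384))),(C[1],f(1,(342,386)))]))
print('coral end',tri([(C[0],f(0,(339,143))),(C[1],f(1,(355,144)))]))
print('yellow end',tri([(C[0],f(0,(338,612))),(C[1],f(1,(375,612)))]))
print('left',tri([(C[0],f(0,(107,385))),(C[1],f(1,(140,388)))]))
print('right',tri([(C[0],f(0,(568,386))),(C[1],f(1,(594,386)))]))
for i,c in enumerate(C):
    b=cv2.convexHull(big(mask(c,(0,0,140),(179,110,255),(o[i][0],o[i][1],160,165))))
    for z in(.113,.116,.119):
        P=np.array([plane(c,p,z)[:2]*1000 for p in b[:,0].astype(float)],np.float32);q=cv2.fitEllipse(P);print(i,z,np.round(q[0],1),np.round(q[1],1))
E
```

```text
bar top (array([0.51630904, 0.17400245, 0.14072581]), [7.365114310760521e-06, 7.365114310665486e-06])
coral end (array([0.56490427, 0.14338833, 0.1152373 ]), [0.0001718675175050511, 0.00017186751750512754])
yellow end (array([0.46700867, 0.20528325, 0.11694433]), [0.00013660536056633423, 0.00013660536056647824])
left (array([0.54786451, 0.22426927, 0.11259685]), [3.0399629517876295e-05, 3.0399629517642724e-05])
right (array([0.48515226, 0.12515475, 0.11624182]), [1.3688763234045533e-05, 1.3688763233944185e-05])
0 0.113 [516.1 174.9] [117.3 117.4]
0 0.116 [516.1 174.8] [116.2 116.2]
0 0.119 [516.1 174.8] [115. 115.]
1 0.113 [516.1 174.9] [117.4 117.8]
1 0.116 [515.8 174.3] [116.2 116.6]
1 0.119 [515.5 173.8] [115.  115.4]
```

View pics/top22.png

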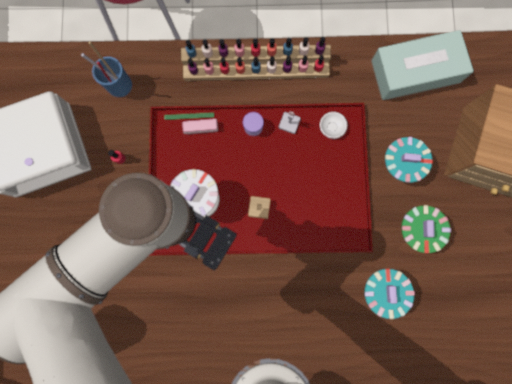

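Disc top is about 0.116 m, exactly flange + 60 mm. It is level and centred, the other things haven't moved, and the robot is clear.

```bash
python3 -c "
from station import r
r.finish_job();print(r.sense()['time_s'])"
```

```text
the job is handed in; nothing more can be done
the job is handed in; nothing more can be done
```

I put the key in the spindle's slot and the wheel home over it, then handed the job in at about 36 s. The hand-in reports no verdict.

- **Key:** the first close of the gripper caught the wooden rest, because its top stood about 6 mm higher than I had assumed. I opened, re-measured and regripped. I lowered the key into the slot until I felt the flange at about 2.7 N. After release it stood upright on the slot line, 15.3 mm from the axis.
- **Wheel:** I rested it on the key at about 4–5 N and turned it. The keyway dropped over the key at a wheel yaw of about −28°. It then slid down with some friction, eased by small sideways corrections. The push stayed at about 6–7 N at most, including the wheel's weight. It was on the flange with the spring compressing under it before I let go.
- **Last checks:**
  - From the rim circle, the disc top is at 0.116 m (expected 0.116), level within measurement error and centred within about 1 mm.
  - The other things looked unmoved in the last top-camera picture, and the arm was clear.
- **Disagreements:** triangulating the bar top gave 0.141 m against an expected 0.144 m; I trusted the rim fit. The wrist camera and the jaws also disagreed sideways by about 0.9 mm, which I corrected for. With the wheel on, the key could not be seen in the last pictures.

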